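Load a bar specimen under the sprung hold-down against the end gauge

TASK

Pick up the long plain aluminium bar and load it into the grey fixture: slide it along the lane so that its end pushes the sprung hold-down arm up, and on beneath the arm until it has pushed the sprung gauge pad at the end of the lane part-way in, without driving the pad hard onto its stop or forcing the arm. Let go and leave the bar lying flat in the lane, straight, clamped by the arm and bearing on the pad; do not disturb the other things on the bench.

Things in the scene. Friction and masses are not known exactly. Their poses are not given: they have to be found in the camera images.
- bar_centre (a point): Centre of the loose aluminium bar: 130 mm long (its x), 24 wide (y), 14 thick (z), 0.12 kg, ends alike. The point is half-way up, 7 mm above its underside. It lies on the bench in one of three spots in a row, long axis roughly away from the robot; a short block and a thin waisted strip lie in the other two.
- bar: The same loose bar; origin at the centre of its underside, axes as for bar_centre.
- fixture: Fixed grey steel fixture. Origin: centre of its underside, on the bench; the lane runs along its +x, the way the bar goes in (roughly away from the robot). Base plate 260 (x) by 110 (y), 12 mm high. On it along y = 0 a raised lane 18 mm wide, x = -130 to 55 mm, top 24 mm above the bench: the bar slides on it. Pillars at x = 115, y = +-30, 74 mm high, carry the arm's pivot.
- hold_down: Sprung steel hold-down arm hinged on the fixture, 20 mm wide at the nose, pointing back along the lane (-x) from its pivot. Origin on the pivot (fixture x = 115, z = 62 mm; arm's top there 71 mm); axes as the fixture's when at rest. Its spring presses the nose down with 9 N at rest, about 10.5 N on the bar; it lifts up to 0.7 rad and springs back.
- nose (a point): Lowest point of the arm's round nose (radius 6 mm); at rest at fixture x = 20 mm, 8 mm above the lane. From it a lip slopes up at 18 degrees towards the operator to x = -16, 19 mm above the lane; the end of a bar slid along the lane meets it and lifts the arm (a push of 10 to 25 N if the bar is not also pressed down); then it slides with a steady drag of 4 to 10 N (friction varies).
- gauge: End gauge beyond the nose. Origin: its slideway at fixture x = 93, z = 12 mm (does not tell where the pad is). A hand-set, unmeasured carriage on it holds a steel pad facing down the lane. Pad's free face: anywhere from fixture x = 45 to 75 mm. Its spring starts at 3 N, grows 0.5 N per mm; hard stop after 3 mm, at 4.5 N; over 12 N harms it. Too weak to push the bar out from under the arm.
- dogbone: Bystander: thin waisted aluminium strip, 152 by 24 by 8 mm.
- stub: Bystander: short aluminium block, 55 by 24 by 14 mm.
- cups: Bystander: stack of white cups, about 135 mm high.
- cups2: Bystander: short stack of white cups, about 97 mm high.
- screwdriver: Bystander: screwdriver.
- weight: Bystander: brass weight with a knob, 44 mm across, 56 mm high.
- jar: Bystander: jar, 56 mm across, 90 mm high.
- lane_mouth (a point): Point on the lane's top at fixture x = -12 mm, where the guide cheeks begin: 33 mm apart here, narrowing to 27 mm at x = 8 and on to x = 50 mm, 8 mm higher than the lane. Before this point the lane is open above and at both sides.
Not all that is in view belongs to the job. What is shaped like the bar but turquoise or yellow is not meant.

How it is judged:
On the way, in this order (a step that is already met when the one before it is completed fails the run):
1. the bar's end has lifted the hold-down arm and is beneath its nose, the gauge pad not yet reached (z of nose in the frame of fixture above 0.036 m and contact force between hold_down and bar above 1 N and x of bar_centre in the frame of fixture above -0.05 m and contact force between gauge and bar below 0.5 N), for 0.05 s.
2. the bar bears on the sprung gauge pad (contact force between gauge and bar above 2.5 N), for 0.2 s.
At the end, for the whole second after the job is handed in: Bar released, at rest, flat in the lane (within 4 mm of its middle line, height 28 to 34 mm, 0.06 rad straight, tilt under 0.04), arm's nose 35.5 to 40.5 mm high, pressing on it over 3 N, bar's end bearing on the sprung pad over 2.5 N (z of nose in the frame of fixture between 0.0355 and 0.0405 m and contact force between hold_down and bar above 3 N and contact force between gauge and bar above 2.5 N and y of bar_centre in the frame of fixture between -0.004 and 0.004 m and z of bar_centre in the frame of fixture between 0.028 and 0.034 m and angle between the x axis of bar and the x axis of fixture, either way round below 0.06 rad and angle between bar's own z axis and vertical below 0.04 rad and linear speed of bar below 0.01 m/s); the robot touches nothing.
It fails at once if the gauge pad is driven hard onto its stop (more than 12 N on it) (contact force between gauge and bar above 12 N).
It fails at once if the hold-down arm is forced (more than 40 N between it and the bar) (contact force between hold_down and bar above 40 N).
It fails at once if a bystander is moved by more than 25 mm (distance of any of dogbone, stub, cups, cups2, screwdriver, weight, jar from where it was at the start of the episode above 0.025 m).
It also fails if it takes over 72 s, if anything falls off the work surface, if the arm or the gripper's body presses on something with over 40 N, if the wrist force passes 120 N, or if a joint passes its speed limit or range.

ROBOT

A 6-joint arm with a two-finger parallel gripper is mounted at the origin on the work surface. World frame = base frame: x ahead of the robot, y to its left, z up, the work surface at z = 0. Lengths are in m, angles in rad, forces in N, time in s.
With the tool pointing down it reaches from about 0.325 to 0.9 m from the base axis. Payload 6.1 kg.
Tool frame: the origin (TCP) lies at the very end of the fingers, on their centre line; the grasp point (between the pads) lies 19 mm behind it; z points along the fingers, y is the direction in which the jaws open and shut (so a half turn about z gives the same grasp; the last joint's range is limited). The gripper opens to 87 mm and grips with 3 to 60 N. Pads are 19 mm wide; open, the fingers measure 117 mm over their backs; the gripper's body (75 mm by 190 mm) begins 51 mm behind the grasp point.
Start: joints at [0.999, 0.22, 1.526, -0, 1.395, -0.126], TCP at [0.269, 0.564, 0.223] pointing down, gripper open.
Joint ranges: [-2.98, 2.98], [-0.91, 2.08], [0.09, 2.57], [-1.24, 4.39], [0.2, 2.65], [-2.68, 2.68]. Speed limits (rad/s): [2.57, 2.57, 3.01, 3.14, 3.14, 3.14].

INTERFACE

Orientations are given as a 3x3 rotation matrix whose columns are the frame's x, y, z axes.
In Python, from rig import arm gives the robot as it stands.
- The arm moves only by the tool move_arm, never from a script. Its argument "deltas" is a list of rows, each an object of numbers: "rx", "ry", "rz": the turn, a rotation vector about the tool's x, y, z in rad; "x", "y", "z": the shift along the tool's x, y, z in m; "gripper": the opening in per cent of the stroke, from 0 (shut) to 100 (fully open). In form: [{"rx": .., "ry": .., "rz": .., "x": .., "y": .., "z": .., "gripper": ..}, ...]. A call has 1 to 10 rows; each row is the pose to reach, as a shift and turn from the pose commanded when the call began, along the tool's axes at that moment; what a row does not reach only later rows make up. A row lasts 1/8 s, in which the tool goes at most 62.5 mm and 10.7 degrees, less where a joint would pass 70% of its speed; a pose out of reach is approached as far as the arm can. A call with a gripper value outside its range is refused whole. The fingers move at their own pace and stop on an object; the grip force is fixed at half the most. Time passes only in rows, so rows that repeat a pose let the fingers close. It gives the time, the measured TCP pose, the force and the opening at its end, in the units of the state.
- arm.get_state(): the state, without advancing time (a new reading comes with each control period).
- arm.snapshot(name): name is "scene" or "top"; returns a dict with "image" (400x640x3 uint8, red, green, blue), "vertical_fov" (degrees; the focal length in pixels is half the picture's height over the tangent of half this angle, whatever the lens; pixels are square), "cx", "cy" (the principal point, pixels), "k1" (the pictures are not rectified: a ray, as slopes to the right and down, at radius r is drawn at 1 + k1 r^2 times it, then the intrinsics apply), "eye" and "attitude" of the camera in the world. Camera axes: x right, y down, z forward; pixel columns grow to the right and rows downward; lengths in m; the calibration is good to about 2 mm. A picture is of the moment at which its call begins. There is no depth.
- arm.close_job(): hands the job in, once; it reports no verdict.
Trained networks look in a picture, given as the dict that the camera call returned (one of the last four; its "shot" number tells which), for a name from the list of things; names that differ only in an ending like _2 or _b are one class to them, and where a whole thing is asked for, a point or a joint stands for the part that bears it (a point fixed in the world has none). Each returns a list of dicts, best first, with "conf" (0 to 1); they miss things now and then, are a little off and sometimes report something else, mostly with a low value. They report only what shows in the picture. A call takes as long as a camera call. They do not tell look-alikes from the thing itself.
- arm.look_for(name, picture): "point" ([column, row] in pixels, amid what is visible of it).
- arm.trace(name, picture): "region" (400x640 bool, what is visible of it) and "point" ([column, row] in pixels, amid what is visible of it).
- arm.mark_of(name, picture): "point" ([column, row] in pixels: a listed point, or the origin of a listed thing).
The state is a dict: "t": time; "joint_pos": joint angles; "dq": joint speeds; "joint_efforts": joint torques, N m; "tcp_pos": TCP position; "ee_rot": TCP orientation; "ft_force": force on the tool from outside, world axes, zero at the start; "wrist_torque": the same for the moment, N m; "finger_gap": finger opening in m.
Only numpy, scipy, OpenCV 4.12 (cv2) and the standard library are available. Lean on these libraries where they do the work, as an engineer would, in place of code of your own. Each camera call takes 0.05 s, during which the arm holds its last target.

## Working session

There is one attempt and no reset: what is moved stays moved. The work goes in short steps, Python scripts to look and compute and a tool call to move; the robot and the scene stay as the last step left them, time stands still between calls to the robot, and variables do not carry over. Pictures are saved under pics/ and viewed, and the job is handed in when it is done.

Besides the shell and the picture viewer there is one more tool, called as name(argument=value, ...) on one line, values as JSON. move_arm: Moves the arm, as the interface text tells. Its arguments: {"type":"object","properties":{"deltas":{"type":"array"}},"required":["deltas"]}

```bash
ls; mkdir -p pics; python3 - <<'E'
from rig import arm
import cv2,pickle
s=arm.get_state(); print({k:s[k] for k in('t','tcp_pos','ee_rot','finger_gap','ft_force')})
for n in("scene","top"):
    p=arm.snapshot(n); cv2.imwrite(f"pics/{n}0.png",p["image"][:,:,::-1])
    print({k:v for k,v in p.items() if k!="image"})
    pickle.dump(p,open(f"{n}0.pkl","wb"))
    for o in("bar_centre","bar","fixture","nose","gauge","dogbone","stub","lane_mouth","hold_down"):
        print(o,[(round(d["conf"],2),[round(float(v),1) for v in d["point"]]) for d in arm.mark_of(o,p)][:3])
E
```

```text
pics
{'t': 0.0, 'tcp_pos': array([0.26916958, 0.56337851, 0.22142064]), 'ee_rot': array([[-9.02262936e-01,  4.31184974e-01, -1.05420502e-03],
       [ 4.31186199e-01,  9.02261442e-01, -1.65895489e-03],
       [ 2.35852121e-04, -1.95137217e-03, -9.99998068e-01]]), 'finger_gap': 0.08668266577435414, 'ft_force': array([-0.35430682,  0.11586295, -0.42634465])}
{'vertical_fov': 42.75761300530556, 'cx': 316.1077484142004, 'cy': 198.04193514540128, 'k1': -0.0745252971721106, 'eye': array([1.11189316, 0.81671731, 1.0685776 ]), 'attitude': array([[-0.77908545,  0.44339495, -0.44320061],
       [ 0.62674311,  0.53417872, -0.56731487],
       [-0.01479621, -0.71975969, -0.6940656 ]]), 'shot': 1}
bar_centre [(0.7, [261.2, 139.0]), (0.59, [327.6, 132.2]), (0.53, [280.8, 200.1])]
bar [(0.69, [325.7, 133.6]), (0.67, [284.5, 203.7]), (0.62, [341.9, 199.6])]
fixture [(0.6, [314.3, 276.4])]
nose [(0.93, [311.3, 269.7])]
gauge [(0.53, [286.0, 287.4])]
dogbone [(0.77, [227.8, 169.4])]
stub [(0.56, [254.0, 185.3]), (0.43, [277.2, 280.7])]
lane_mouth [(0.86, [321.0, 266.7]), (0.5, [226.6, 173.0]), (0.39, 
[... 207 characters left out ...]
.24349527]), 'attitude': array([[-4.38407744e-02, -9.76447194e-01,  2.11255447e-01],
       [-9.99038531e-01,  4.28516012e-02, -9.26033951e-03],
       [-1.04016390e-05, -2.11458312e-01, -9.77387018e-01]]), 'shot': 2}
bar_centre [(0.96, [349.7, 206.3]), (0.95, [480.5, 248.4]), (0.88, [318.5, 261.1])]
bar [(0.95, [476.2, 250.5]), (0.9, [316.0, 262.4]), (0.88, [439.4, 330.2])]
fixture [(0.83, [249.4, 174.8]), (0.38, [423.7, 121.4])]
nose [(0.68, [250.8, 164.1]), (0.37, [147.6, 216.9])]
gauge [(0.55, [441.8, 184.7]), (0.49, [251.6, 139.4]), (0.19, [247.8, 179.4])]
dogbone [(0.61, [441.3, 183.2])]
stub [(0.5, [396.3, 195.0])]
lane_mouth [(0.65, [245.1, 176.1])]
hold_down [(0.68, [254.9, 124.9])]
```

View pics/scene0.png

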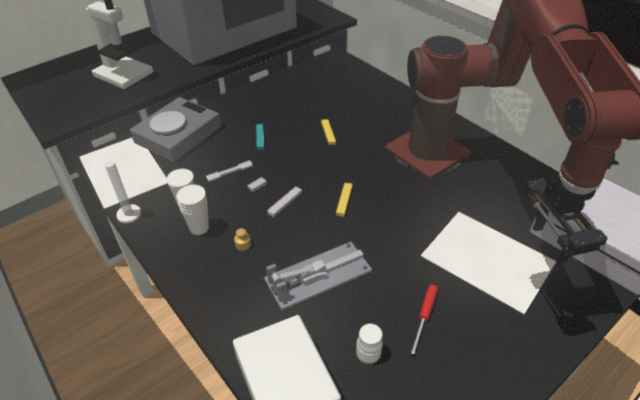

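View pics/top0.png

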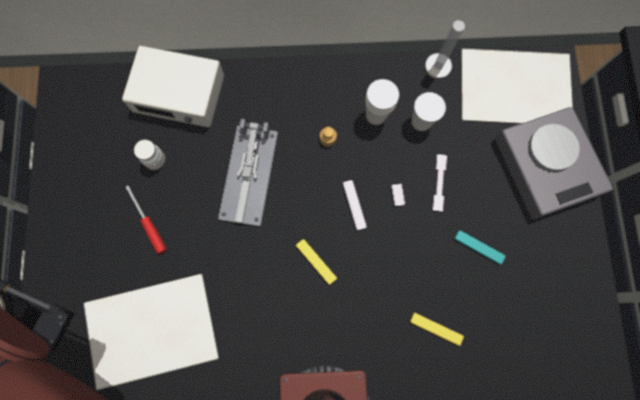

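```bash
cat > h.py <<'E'
import numpy as np, cv2, pickle
def K(p):
    H=p["image"].shape[0]; f=H/2/np.tan(np.radians(p["vertical_fov"])/2); return f
def proj(p,X):
    X=np.atleast_2d(X).astype(float); c=(X-p["eye"])@p["attitude"]
    s=c[:,:2]/c[:,2:]; r2=(s**2).sum(1,keepdims=True); s=s*(1+p["k1"]*r2)
    return s*K(p)+[p["cx"],p["cy"]]
def ray(p,uv):
    d=(np.atleast_2d(uv)-[p["cx"],p["cy"]])/K(p); s=d.copy()
    for _ in range(20): s=d/(1+p["k1"]*(s**2).sum(1,keepdims=True))
    return np.c_[s,np.ones(len(s))]@p["attitude"].T
def onz(p,uv,z):
    d=ray(p,uv); return p["eye"]+d*((z-p["eye"][2])/d[:,2:])
def tri(ps,uvs):
    A=np.zeros((3,3));b=np.zeros(3)
    for p,u in zip(ps,uvs):
        d=ray(p,u)[0]; d/=np.linalg.norm(d); M=np.eye(3)-np.outer(d,d); A+=M;b+=M@p["eye"]
    return np.linalg.solve(A,b)
E
python3 - <<'E'
from h import *
s=pickle.load(open("scene0.pkl","rb"));t=pickle.load(open("top0.pkl","rb"))
def crop(p,x0,y0,x1,y1,k,n): cv2.imwrite(n,cv2.resize(p["image"][y0:y1,x0:x1,::-1],None,fx=k,fy=k,interpolation=cv2.INTER_CUBIC))
crop(t,205,110,290,235,4.7,"pics/c_tfix.png")
crop(s,250,230,380,315,6,"pics/c_sfix.png")
a=cv2.resize(t["image"][150:240,330:460,::-1],None,fx=6,fy=6,interpolation=cv2.INTER_CUBIC)
cv2.imwrite("pics/c_tbar.png",a)
crop(s,200,150,310,225,7,"pics/c_sbar.png")
print(onz(t,[[355,205],[398,195],[440,183]],.014)); print(onz(s,[[285,201],[257,184],[230,170]],.014))
E
```

```text
[[ 0.51292376 -0.10353967  0.014     ]
 [ 0.53458438 -0.21680669  0.014     ]
 [ 0.56191404 -0.32890847  0.014     ]]
[[ 0.5172835  -0.0942829   0.014     ]
 [ 0.53929624 -0.20971567  0.014     ]
 [ 0.56844064 -0.31973836  0.014     ]]
```

View pics/c_tfix.png

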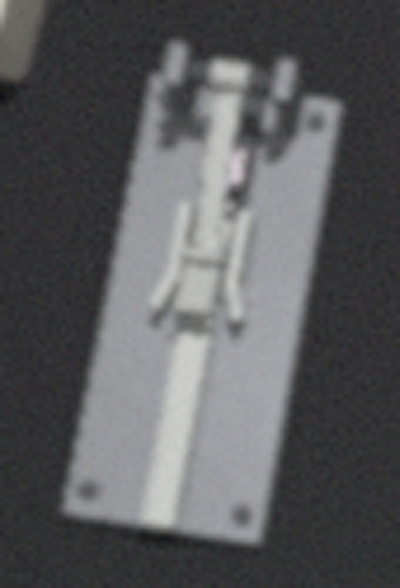

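View pics/c_sfix.png

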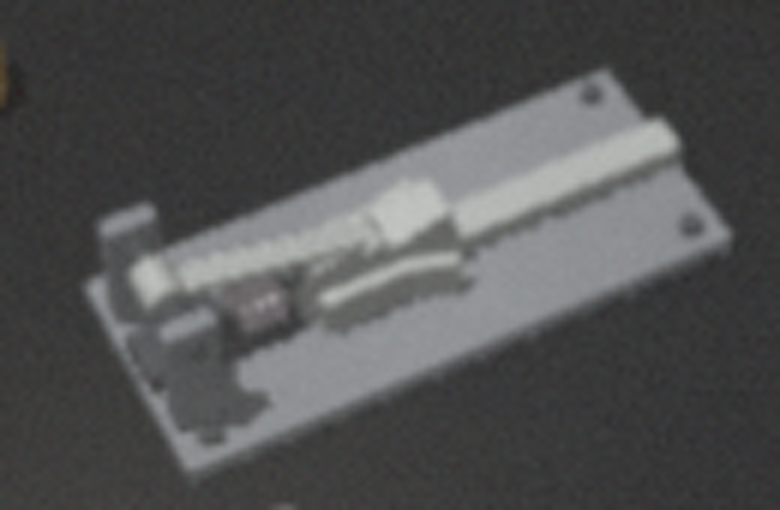

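View pics/c_tbar.png

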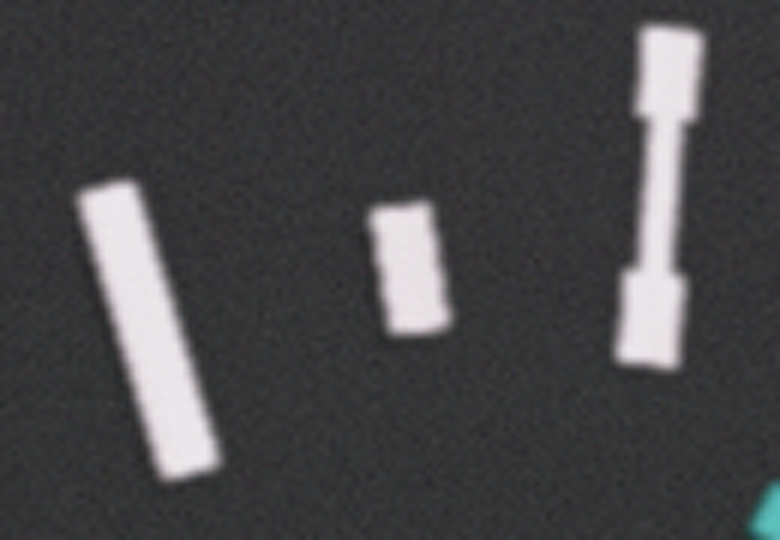

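View pics/c_sbar.png

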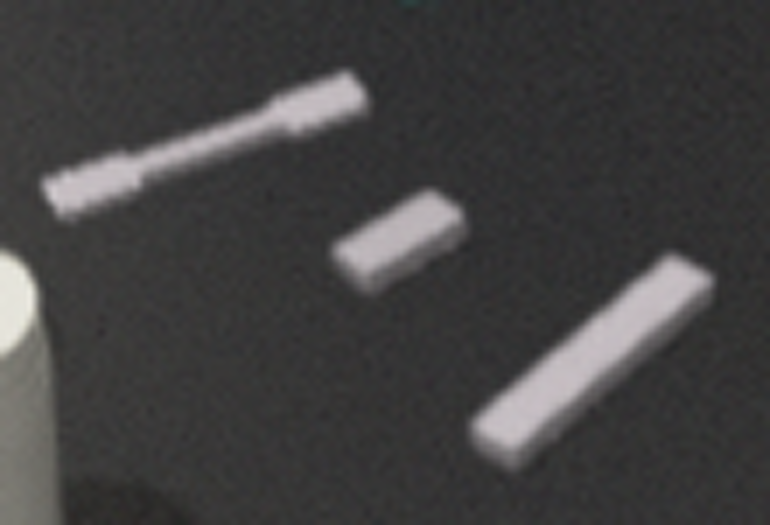

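```bash
cat >> h.py <<'E'
from scipy.optimize import minimize
def fillhull(p,P3,roi,ss=8):
    x0,y0,x1,y1=roi; uv=proj(p,P3)
    h=cv2.convexHull(((uv+0.5-[x0,y0])*ss-0.5).astype(np.float32)).reshape(-1,2)
    m=np.zeros(((y1-y0)*ss,(x1-x0)*ss),np.uint8)
    cv2.fillConvexPoly(m,np.round(h*16).astype(np.int32),255,shift=4)
    m=cv2.resize(m,(x1-x0,y1-y0),interpolation=cv2.INTER_AREA).astype(float)/255
    return cv2.GaussianBlur(m,(0,0),0.7)
def box(x,y,th,L,W,z0,z1):
    c,s=np.cos(th),np.sin(th); R=np.array([[c,-s],[s,c]])
    q=np.array([[a*L/2,b*W/2] for a in(-1,1) for b in(-1,1)])@R.T+[x,y]
    return np.vstack([np.c_[q,np.full(4,z)] for z in(z0,z1)])
def target(p,roi,lo,hi):
    x0,y0,x1,y1=roi; g=cv2.cvtColor(p["image"],cv2.COLOR_RGB2GRAY)[y0:y1,x0:x1].astype(float)
    return np.clip((g-lo)/(hi-lo),0,1)
def fit(ps,rois,T,x0,L,W,z0,z1):
    def cost(v): return sum(((fillhull(p,box(*v[:2],v[2]/1,L,W,z0,z1),r)-t)**2).sum() for p,r,t in zip(ps,rois,T))
    best=None
    for k in range(3):
        r=minimize(cost,x0,method="Nelder-Mead",options=dict(initial_simplex=np.array(x0)+np.array([[0,0,0],[.01,0,0],[0,.01,0],[0,0,.08]]),xatol=1e-5,fatol=1e-3)); x0=r.x
    return r.x,r.fun
E
python3 - <<'E'
from h import *
s=pickle.load(open("scene0.pkl","rb"));t=pickle.load(open("top0.pkl","rb"))
g=lambda p:cv2.cvtColor(p["image"],cv2.COLOR_RGB2GRAY)
print(g(t)[205,350:362],g(t)[225,335:345]); print(g(s)[198:208,285])
rt=(335,172,375,240); rs=(262,180,310,222)
Tt=target(t,rt,45,215)
for hi in (110,140,170):
    Ts=target(s,rs,50,hi)
    print(fit([s],[rs],[Ts],[.515,-.1,.15],.13,.024,0,.014))
print(fit([t],[rt],[Tt],[.515,-.1,.15],.13,.024,0,.014))
print(fit([s,t],[rs,rt],[Ts,Tt],[.515,-.1,.15],.13,.024,0,.014))
# free size check in top
E
```

```text
[192 225 229 229 230 231 232 231 225 187 116  66] [53 55 53 50 54 49 55 54 52 50]
[195 191 192 188 177 149 114  95  83  66]
(array([ 0.51408606, -0.10363989,  0.22802893]), np.float64(24.071101798195926))
(array([ 0.51304606, -0.10458714,  0.23436512]), np.float64(21.43498029664471))
(array([ 0.51338473, -0.10430774,  0.23548897]), np.float64(26.72501502002278))
(array([ 0.5161768 , -0.10242342,  0.22760059]), np.float64(5.599838896415001))
(array([ 0.51537368, -0.10290722,  0.22600588]), np.float64(37.17524455539898))
```

```bash
python3 - <<'E'
from h import *
from scipy.optimize import least_squares
s=pickle.load(open("scene0.pkl","rb"));t=pickle.load(open("top0.pkl","rb"))
def uv(c,k,o): return (np.array(c)+.5)/k-.5+o
ct=uv([[62,515],[263,545],[343,100],[152,72]],4.7,[205,110])
cs=uv([[605,68],[733,237],[195,470],[85,287]],6,[250,230])
loc=np.array([[-.13,.055],[-.13,-.055],[.13,-.055],[.13,.055]])
# scene corner order: which? print ground positions
print(onz(t,ct,.012).round(3)); print(onz(s,cs,.012).round(3))
def W(v,l,z):
    c,n=np.cos(v[2]),np.sin(v[2]); return np.c_[l@np.array([[c,n],[-n,c]])+v[:2],np.full(len(l),z)]
locs=loc[[1,0,3,2]]
d=lambda p,l,c:(lambda v:(proj(p,W(v,l,.012))-c).ravel())
ls=loc[np.array([np.argmin(np.linalg.norm(onz(t,ct,.012)-q,axis=1)) for q in onz(s,cs,.012)])]
for nm,f in(("t",d(t,loc,ct)),("s",d(s,ls,cs))):
    r=least_squares(f,[.5,.17,-.2],x_scale=[.01,.01,.05]); print(nm,r.x,np.abs(r.fun).max())
# hull fits with far end masked
def go(p,roi,lo,hi,mask,x0):
    T=target(p,roi,lo,hi); xx,yy=np.meshgrid(np.arange(roi[0],roi[2]),np.arange(roi[1],roi[3]))
    M=mask(xx,yy).astype(float)
    def cost(v): return (M*(fillhull(p,box(*v,.26,.11,0,.012),roi)-T)**2).sum()
    for k in range(3):
        r=minimize(cost,x0,method="Nelder-Mead",options=dict(initial_simplex=np.array(x0)+np.array([[0,0,0],[.006,0,0],[0,.006,0],[0,0,.04]]),xatol=1e-5,fatol=1e-3)); x0=r.x
    return r.x,r.fun
g=lambda p:cv2.cvtColor(p["image"],cv2.COLOR_RGB2GRAY)
print(g(t)[215,210:275:3], g(s)[260,260:380:5])
x0=least_squares(d(t,loc,ct),[.5,.17,-.2],x_scale=[.01,.01,.05]).x
print(go(t,(210,112,290,235),45,110,lambda x,y:y>145,x0))
print(go(s,(250,230,380,315),50,85,lambda x,y:(x>285),x0))
E
```

```text
[[0.492 0.252 0.012]
 [0.47  0.142 0.012]
 [0.725 0.091 0.012]
 [0.747 0.199 0.012]]
[[0.471 0.145 0.012]
 [0.493 0.253 0.012]
 [0.744 0.202 0.012]
 [0.726 0.096 0.012]]
t [ 0.60849274  0.17098631 -0.19857877] 0.3978563408760749
s [ 0.60813688  0.17397405 -0.19270875] 0.8541190115991526
[ 45  51  53 125 111 120 150 152 155 194 203 155 155 158 156 161 161 137
  52  54  57  50] [ 56  55  53  55  54  57  53  58  59 122 148 153 175 148 149 176 181 178
 116 109 140  99  54  51]
(array([ 0.60932187,  0.17218435, -0.20389723]), np.float64(42.152344179496026))
(array([ 0.60531933,  0.17220436, -0.19481323]), np.float64(189.30323777805427))
```

```bash
cat >> h.py <<'E'
def delta(arm,pos,yawy):
    from scipy.spatial.transform import Rotation as Ro
    st=arm.get_state(); R=st["ee_rot"]; y=np.array([np.cos(yawy),np.sin(yawy),0]); z=np.array([0,0,-1.]); T=np.c_[np.cross(y,z),y,z]
    rv=Ro.from_matrix(R.T@T).as_rotvec(); d=R.T@(np.array(pos)-st["tcp_pos"])
    print("rot",rv.round(4),"shift",d.round(4))
E
python3 -c "
from rig import arm
from h import *
delta(arm,[.471,-.113,.12],np.pi/2+.23)"
```

```text
rot [-0.     -0.     -0.6758] shift [-0.4737 -0.5239  0.1025]
```

move_arm(deltas=[{"x": -0.474,"y": -0.524,"z": 0.05,"rz": -0.676,"gripper": 70},{"x": -0.474,"y": -0.524,"z": 0.05,"rz": -0.676,"gripper": 70},{"x": -0.474,"y": -0.524,"z": 0.05,"rz": -0.676,"gripper": 70},{"x": -0.474,"y": -0.524,"z": 0.05,"rz": -0.676,"gripper": 70},{"x": -0.474,"y": -0.524,"z": 0.05,"rz": -0.676,"gripper": 70},{"x": -0.474,"y": -0.524,"z": 0.05,"rz": -0.676,"gripper": 70},{"x": -0.474,"y": -0.524,"z": 0.05,"rz": -0.676,"gripper": 70},{"x": -0.474,"y": -0.524,"z": 0.05,"rz": -0.676,"gripper": 70},{"x": -0.474,"y": -0.524,"z": 0.05,"rz": -0.676,"gripper": 70},{"x": -0.474,"y": -0.524,"z": 0.1,"rz": -0.676,"gripper": 70}])

```text
validation failed for argument at $.de...
```

move_arm(deltas=[{"x": 0,"y": 0,"z": 0.0},{"x": 0,"y": 0,"z": 0.0},{"x": 0,"y": 0,"z": 0.0}])

```text
validation failed for argument at $.de...
```

move_arm(deltas=[{"rx": 0,"ry": 0,"rz": -0.676,"x": -0.474,"y": -0.524,"z": 0.05,"gripper": 70},{"rx": 0,"ry": 0,"rz": -0.676,"x": -0.474,"y": -0.524,"z": 0.05,"gripper": 70},{"rx": 0,"ry": 0,"rz": -0.676,"x": -0.474,"y": -0.524,"z": 0.05,"gripper": 70},{"rx": 0,"ry": 0,"rz": -0.676,"x": -0.474,"y": -0.524,"z": 0.05,"gripper": 70},{"rx": 0,"ry": 0,"rz": -0.676,"x": -0.474,"y": -0.524,"z": 0.05,"gripper": 70},{"rx": 0,"ry": 0,"rz": -0.676,"x": -0.474,"y": -0.524,"z": 0.05,"gripper": 70},{"rx": 0,"ry": 0,"rz": -0.676,"x": -0.474,"y": -0.524,"z": 0.05,"gripper": 70},{"rx": 0,"ry": 0,"rz": -0.676,"x": -0.474,"y": -0.524,"z": 0.05,"gripper": 70},{"rx": 0,"ry": 0,"rz": -0.676,"x": -0.474,"y": -0.524,"z": 0.05,"gripper": 70},{"rx": 0,"ry": 0,"rz": -0.676,"x": -0.474,"y": -0.524,"z": 0.1,"gripper": 70}])

```text
t: 2.25
tcp_pos: [0.4466, -0.0267, 0.1617]
ee_rot: [[-0.974, -0.228, 0.005], [-0.228, 0.974, -0.001], [-0.005, -0.002, -1.0]]
ft_force: [1.0, -0.1, 0.3]
finger_gap: 0.061
```

```bash
python3 -c "
from rig import arm
from h import *
delta(arm,[.471,-.113,.05],np.pi/2+.23)"
```

```text
rot [-0.0022  0.0047 -0.0004] shift [-0.0035 -0.0894  0.1119]
```

move_arm(deltas=[{"rx": 0,"ry": 0,"rz": 0,"x": 0,"y": 0,"z": 0,"gripper": 70},{"rx": 0,"ry": 0,"rz": 0,"x": 0,"y": 0,"z": 0,"gripper": 70}])

```text
t: 2.5
tcp_pos: [0.4445, -0.024, 0.1599]
ee_rot: [[-0.974, -0.227, -0.0], [-0.227, 0.974, 0.001], [0.0, 0.001, -1.0]]
ft_force: [0.1, 0.9, -0.5]
finger_gap: 0.0607
```

```bash
python3 -c "
from rig import arm
from h import *
delta(arm,[.471,-.113,.05],np.pi/2+.23)"
```

```text
rot [ 0.0007 -0.0003 -0.001 ] shift [-0.0056 -0.0927  0.1099]
```

move_arm(deltas=[{"rx": 0,"ry": 0,"rz": -0.001,"x": -0.0056,"y": -0.0927,"z": 0.05,"gripper": 70},{"rx": 0,"ry": 0,"rz": -0.001,"x": -0.0056,"y": -0.0927,"z": 0.09,"gripper": 70},{"rx": 0,"ry": 0,"rz": -0.001,"x": -0.0056,"y": -0.0927,"z": 0.11,"gripper": 70},{"rx": 0,"ry": 0,"rz": -0.001,"x": -0.0056,"y": -0.0927,"z": 0.11,"gripper": 70},{"rx": 0,"ry": 0,"rz": -0.001,"x": -0.0056,"y": -0.0927,"z": 0.11,"gripper": 70}])

```text
t: 3.12
tcp_pos: [0.4724, -0.1121, 0.0515]
ee_rot: [[-0.973, -0.231, 0.002], [-0.231, 0.973, -0.001], [-0.002, -0.001, -1.0]]
ft_force: [0.6, -0.8, 0.6]
finger_gap: 0.0609
```

```bash
python3 -c "
from rig import arm
from h import *
delta(arm,[.471,-.113,.003],np.pi/2+.23)
s=arm.snapshot('scene');t=arm.snapshot('top')
cv2.imwrite('pics/g1.png',np.hstack([cv2.resize(s['image'][150:240,230:340,::-1],None,fx=3.6,fy=3.6),cv2.resize(t['image'][165:255,305:415,::-1],None,fx=3.6,fy=3.6)]))
"
```

```text
rot [-0.001   0.0018  0.0032] shift [ 0.0017 -0.0005  0.0485]
```

View pics/g1.png

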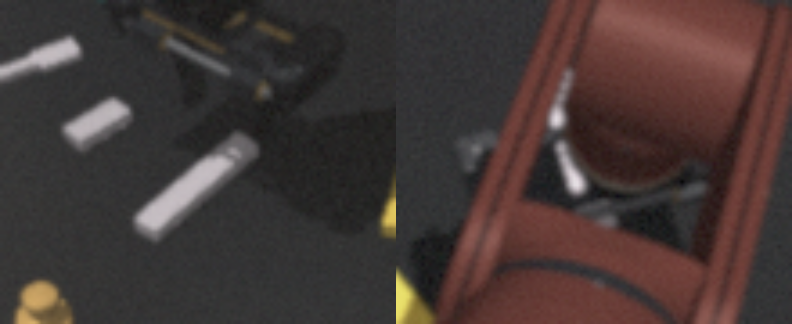

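move_arm(deltas=[{"rx": 0,"ry": 0,"rz": 0,"x": 0,"y": 0,"z": 0.03,"gripper": 70},{"rx": 0,"ry": 0,"rz": 0,"x": 0,"y": 0,"z": 0.042,"gripper": 70},{"rx": 0,"ry": 0,"rz": 0,"x": 0,"y": 0,"z": 0.047,"gripper": 70},{"rx": 0,"ry": 0,"rz": 0,"x": 0,"y": 0,"z": 0.047,"gripper": 70}])

```text
t: 3.72
tcp_pos: [0.4716, -0.1131, 0.0034]
ee_rot: [[-0.973, -0.229, 0.0], [-0.229, 0.973, -0.0], [-0.0, -0.0, -1.0]]
ft_force: [0.5, 0.7, 0.3]
finger_gap: 0.0609
```

```bash
python3 -c "
from rig import arm
from h import *
delta(arm,[.471,-.113,.003],np.pi/2+.23)
s=arm.snapshot('scene')
cv2.imwrite('pics/g2.png',cv2.resize(s['image'][150:240,230:340,::-1],None,fx=6,fy=6,interpolation=cv2.INTER_CUBIC))
"
```

```text
rot [-0.0002  0.0003  0.0014] shift [0.0006 0.0002 0.0004]
```

View pics/g2.png

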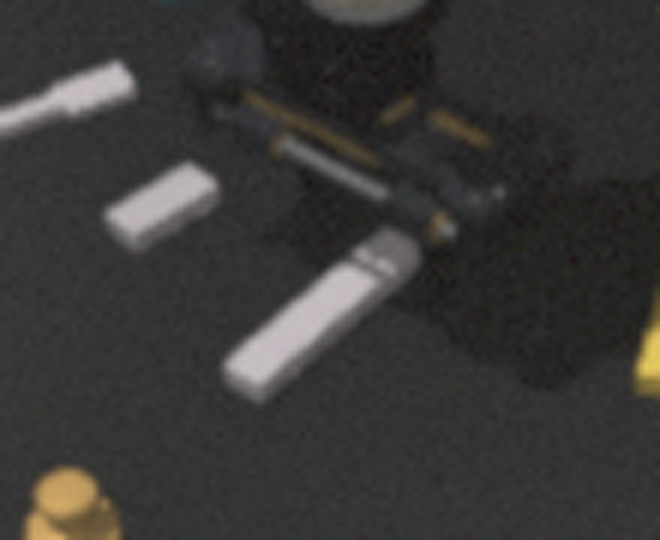

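move_arm(deltas=[{"rx": 0,"ry": 0,"rz": 0,"x": 0,"y": 0,"z": 0,"gripper": 0},{"rx": 0,"ry": 0,"rz": 0,"x": 0,"y": 0,"z": 0,"gripper": 0},{"rx": 0,"ry": 0,"rz": 0,"x": 0,"y": 0,"z": 0,"gripper": 0},{"rx": 0,"ry": 0,"rz": 0,"x": 0,"y": 0,"z": 0,"gripper": 0},{"rx": 0,"ry": 0,"rz": 0,"x": 0,"y": 0,"z": 0,"gripper": 0},{"rx": 0,"ry": 0,"rz": 0,"x": 0,"y": 0,"z": 0,"gripper": 0}])

```text
t: 4.53
tcp_pos: [0.4713, -0.113, 0.003]
ee_rot: [[-0.973, -0.229, -0.0], [-0.229, 0.973, 0.0], [0.0, 0.0, -1.0]]
ft_force: [-1.3, -0.1, 0.7]
finger_gap: 0.0238
```

move_arm(deltas=[{"rx": 0,"ry": 0,"rz": 0,"x": 0,"y": 0,"z": -0.03,"gripper": 0},{"rx": 0,"ry": 0,"rz": 0,"x": 0,"y": 0,"z": -0.08,"gripper": 0},{"rx": 0,"ry": 0,"rz": 0,"x": 0,"y": 0,"z": -0.08,"gripper": 0},{"rx": 0,"ry": 0,"rz": 0,"x": 0,"y": 0,"z": -0.08,"gripper": 0}])

```text
t: 5.03
tcp_pos: [0.4709, -0.1129, 0.0824]
ee_rot: [[-0.973, -0.229, -0.001], [-0.229, 0.973, 0.0], [0.001, 0.0, -1.0]]
ft_force: [0.0, -0.4, -1.8]
finger_gap: 0.0236
```

```bash
python3 -c "
from rig import arm
from h import *
th=-.198; f=np.array([.6085,.172]); g=f+np.array([np.cos(th),np.sin(th)])*-.142
print(g)
delta(arm,[*g,.083],np.pi/2+th)
s=arm.snapshot('scene');t=arm.snapshot('top')
cv2.imwrite('pics/g3.png',np.hstack([cv2.resize(s['image'][120:240,230:350,::-1],None,fx=3.3,fy=3.3),cv2.resize(t['image'][135:255,305:425,::-1],None,fx=3.3,fy=3.3)]))
"
```

```text
[0.4692744  0.19993265]
rot [ 2.000e-04 -6.000e-04  4.292e-01] shift [-0.0701  0.3048 -0.0005]
```

View pics/g3.png

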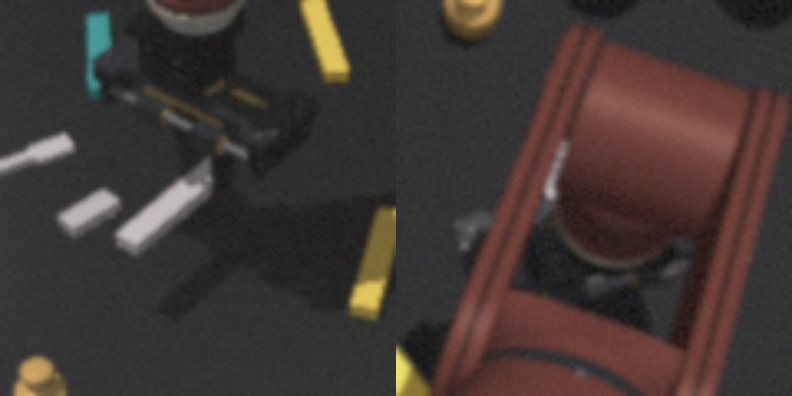

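move_arm(deltas=[{"rx": 0,"ry": 0,"rz": 0.429,"x": -0.07,"y": 0.305,"z": 0,"gripper": 0},{"rx": 0,"ry": 0,"rz": 0.429,"x": -0.07,"y": 0.305,"z": 0,"gripper": 0},{"rx": 0,"ry": 0,"rz": 0.429,"x": -0.07,"y": 0.305,"z": 0,"gripper": 0},{"rx": 0,"ry": 0,"rz": 0.429,"x": -0.07,"y": 0.305,"z": 0,"gripper": 0},{"rx": 0,"ry": 0,"rz": 0.429,"x": -0.07,"y": 0.305,"z": 0,"gripper": 0},{"rx": 0,"ry": 0,"rz": 0.429,"x": -0.07,"y": 0.305,"z": 0,"gripper": 0},{"rx": 0,"ry": 0,"rz": 0.429,"x": -0.07,"y": 0.305,"z": 0,"gripper": 0},{"rx": 0,"ry": 0,"rz": 0.429,"x": -0.07,"y": 0.305,"z": 0,"gripper": 0},{"rx": 0,"ry": 0,"rz": 0.429,"x": -0.07,"y": 0.305,"z": 0,"gripper": 0}])

```text
t: 6.25
tcp_pos: [0.4697, 0.1983, 0.0827]
ee_rot: [[-0.98, 0.199, -0.0], [0.199, 0.98, -0.0], [0.0, -0.001, -1.0]]
ft_force: [-0.7, -0.7, -1.3]
finger_gap: 0.0238
```

```bash
python3 -c "
from rig import arm
from h import *
th=-.198; f=np.array([.6085,.172]); g=f+np.array([np.cos(th),np.sin(th)])*-.142
delta(arm,[*g,.035],np.pi/2+th)
s=arm.snapshot('scene');t=arm.snapshot('top')
pickle.dump((s,t),open('g4.pkl','wb'))
cv2.imwrite('pics/g4.png',np.hstack([cv2.resize(s['image'][200:320,260:380,::-1],None,fx=3.3,fy=3.3),cv2.resize(t['image'][115:235,200:320,::-1],None,fx=3.3,fy=3.3)]))
"
```

```text
rot [-0.0005 -0.0004 -0.0021] shift [0.0007 0.0016 0.0477]
```

View pics/g4.png

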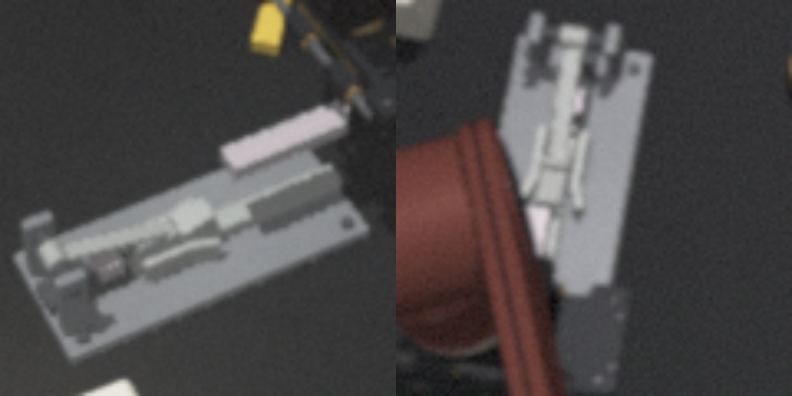

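move_arm(deltas=[{"rx": 0,"ry": 0,"rz": -0.002,"x": 0.0007,"y": 0.0016,"z": 0.03,"gripper": 0},{"rx": 0,"ry": 0,"rz": -0.002,"x": 0.0007,"y": 0.0016,"z": 0.048,"gripper": 0},{"rx": 0,"ry": 0,"rz": -0.002,"x": 0.0007,"y": 0.0016,"z": 0.048,"gripper": 0},{"rx": 0,"ry": 0,"rz": -0.002,"x": 0.0007,"y": 0.0016,"z": 0.048,"gripper": 0}])

```text
t: 6.85
tcp_pos: [0.4697, 0.2015, 0.0355]
ee_rot: [[-0.981, 0.195, 0.001], [0.195, 0.981, 0.0], [-0.001, 0.0, -1.0]]
ft_force: [-0.1, -0.4, -1.9]
finger_gap: 0.0238
```

```bash
python3 -c "
from rig import arm
from h import *
th=-.198; f=np.array([.6085,.172]); g=f+np.array([np.cos(th),np.sin(th)])*-.142
delta(arm,[*g,.027],np.pi/2+th)
s=arm.snapshot('scene');t=arm.snapshot('top')
pickle.dump((s,t),open('g5.pkl','wb'))
# overlay predicted bar & fixture
tcp=arm.get_state()['tcp_pos']; R=arm.get_state()['ee_rot']; a=-R[:2,0]; ang=np.arctan2(a[1],a[0])
c=tcp[:2]+.045*a; z=tcp[2]-.003
out=[]
for p,(x0,y0) in((s,(260,215)),(t,(200,115))):
    k=6; im=cv2.resize(p['image'][y0:y0+120,x0:x0+120,::-1],None,fx=k,fy=k,interpolation=cv2.INTER_CUBIC)
    q=lambda X:np.round((proj(p,X)-[x0,y0]+.5)*k-.5).astype(int)
    def poly(v,L,W,z,col):
        cv2.polylines(im,[q(box(*v,L,W,z,z)[:4][[0,1,3,2]])],True,col,1)
    poly((*c,ang),.13,.024,z+.014,(0,255,0)); poly((*c,ang),.13,.024,z,(0,160,0))
    poly((*f,th),.26,.11,.012,(0,0,255))
    l=f+np.array([np.cos(th),np.sin(th)])*-.0375; poly((*l,th),.185,.018,.024,(255,255,0))
    out.append(im)
cv2.imwrite('pics/g5s.png',out[0][:600]);cv2.imwrite('pics/g5t.png',out[1][:600])
"
```

```text
rot [0.0002 0.0006 0.0019] shift [ 0.0001 -0.0016  0.0085]
```

View pics/g5s.png

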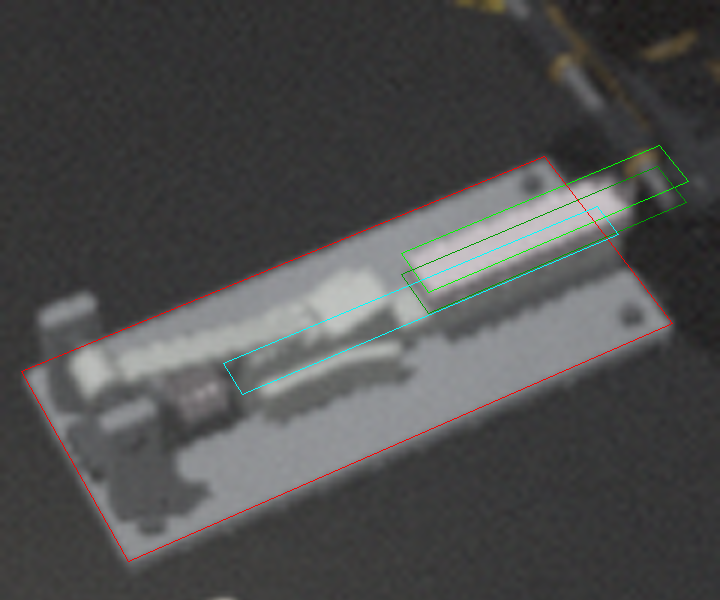

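View pics/g5t.png

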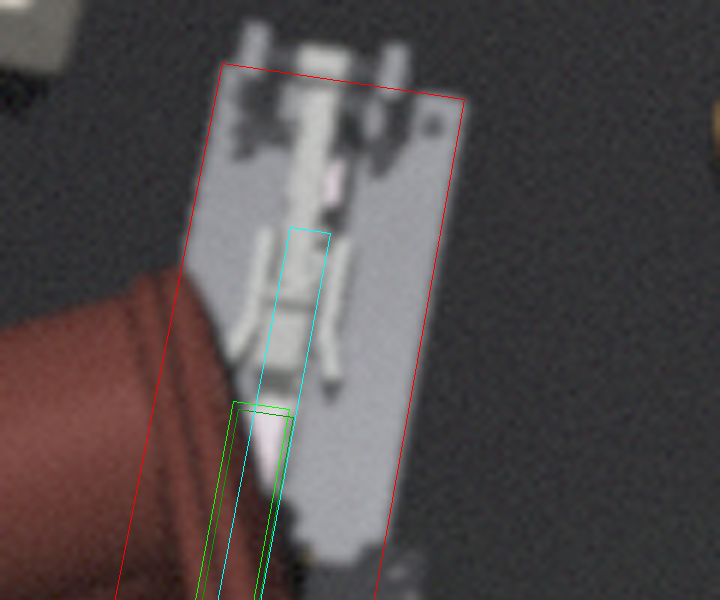

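move_arm(deltas=[{"rx": 0,"ry": 0,"rz": 0.002,"x": 0,"y": -0.0015,"z": 0,"gripper": 0},{"rx": 0,"ry": 0,"rz": 0.002,"x": 0,"y": -0.0015,"z": 0.004,"gripper": 0},{"rx": 0,"ry": 0,"rz": 0.002,"x": 0,"y": -0.0015,"z": 0.007,"gripper": 0},{"rx": 0,"ry": 0,"rz": 0.002,"x": 0,"y": -0.0015,"z": 0.007,"gripper": 0}])

```text
t: 7.45
tcp_pos: [0.4685, 0.2, 0.0275]
ee_rot: [[-0.981, 0.196, -0.001], [0.196, 0.981, -0.0], [0.001, -0.0, -1.0]]
ft_force: [-0.5, 0.7, -1.5]
finger_gap: 0.0237
```

```bash
cat > chk.py <<'E'
from rig import arm
from h import *
th=-.198; f=np.array([.6085,.172]); 
import sys
st=arm.get_state(); u=np.array([np.cos(th),np.sin(th)]); v=np.array([-u[1],u[0]]); d=st['tcp_pos'][:2]-f
a=-st['ee_rot'][:2,0]
print('t',round(st['t'],2),'lane x,y mm',(d@u*1e3).round(2),(d@v*1e3).round(2),'z',(st['tcp_pos'][2]*1e3).round(2),'yaw err',(np.arctan2(a[1],a[0])-th).round(4),'F lane,side,z',(st['ft_force'][:2]@u).round(2),(st['ft_force'][:2]@v).round(2),st['ft_force'][2].round(2),'gap',st['finger_gap'].round(4), 'tq',st['wrist_torque'].round(2))
E
python3 chk.py;python3 chk.py
```

```text
Traceback (most recent call last):
  File "chk.py", line 7, in <module>
    print('t',round(st['t'],2),'lane x,y mm',(d@u*1e3).round(2),(d@v*1e3).round(2),'z',(st['tcp_pos'][2]*1e3).round(2),'yaw err',(np.arctan2(a[1],a[0])-th).round(4),'F lane,side,z',(st['ft_force'][:2]@u).round(2),(st['ft_force'][:2]@v).round(2),st['ft_force'][2].round(2),'gap',st['finger_gap'].round(4), 'tq',st['wrist_torque'].round(2))
                                                                                                                                                                                                                                                                                      ^^^^^^^^^^^^^^^^^^^^^^
AttributeError: 'float' object has no attribute 'round'
Traceback (most recent call last):
  File "chk.py", line 7, in <module>
    print('t',round(st['t'],2),'lane x,y mm',(d@u*1e3).round(2),(d@v*1e3).round(2),'z',(st['tcp_pos'][2]*1e3).round(2),'yaw err',(np.arctan2(a[1],a[0])-th).round(4),'F lane,side,z',(st['ft_force'][:2]@u).round(2),(st['ft_force'][:2]@v).round(2),st['ft_force'][2].round(2),'gap',st['finger_gap'].round(4), 'tq',st['wrist_torque'].round(2))
                                                                                                                                                                                                                                                                                      ^^^^^^^^^^^^^^^^^^^^^^
AttributeError: 'float' object has no attribute 'round'
```

move_arm(deltas=[{"rx": 0,"ry": 0,"rz": 0,"x": 0,"y": 0,"z": 0.0005,"gripper": 0},{"rx": 0,"ry": 0,"rz": 0,"x": 0,"y": 0,"z": 0.0005,"gripper": 0},{"rx": 0,"ry": 0,"rz": 0,"x": 0,"y": 0,"z": 0.0005,"gripper": 0}])

```text
t: 7.82
tcp_pos: [0.469, 0.2001, 0.0275]
ee_rot: [[-0.98, 0.197, 0.0], [0.197, 0.98, 0.0], [-0.0, 0.0, -1.0]]
ft_force: [-0.1, 0.1, -1.1]
finger_gap: 0.0234
```

```bash
sed -i "s/st\['finger_gap'\].round(4)/round(st['finger_gap'],4)/" chk.py
cat > ov.py <<'E'
from rig import arm
from h import *
import sys
n=sys.argv[1]
th=-.198; f=np.array([.6085,.172])
s=arm.snapshot('scene');t=arm.snapshot('top'); pickle.dump((s,t),open(n+'.pkl','wb'))
o=[]
for p,(x0,y0) in((s,(250,230)),(t,(205,120))):
    o.append(cv2.resize(p['image'][y0:y0+100,x0:x0+100 if p is t else x0+130,::-1],None,fx=6 if p is s else 5,fy=6 if p is s else 5,interpolation=cv2.INTER_CUBIC))
cv2.imwrite(f'pics/{n}s.png',o[0]);cv2.imwrite(f'pics/{n}t.png',o[1])
E
python3 chk.py; python3 ov.py p1
```

```text
t 7.83 lane x,y mm -142.32 0.12 z 27.52 yaw err 0.0002 F lane,side,z -0.11 0.04 -1.07 gap 0.0234 tq [ 0.04  0.02 -0.  ]
```

View pics/p1s.png

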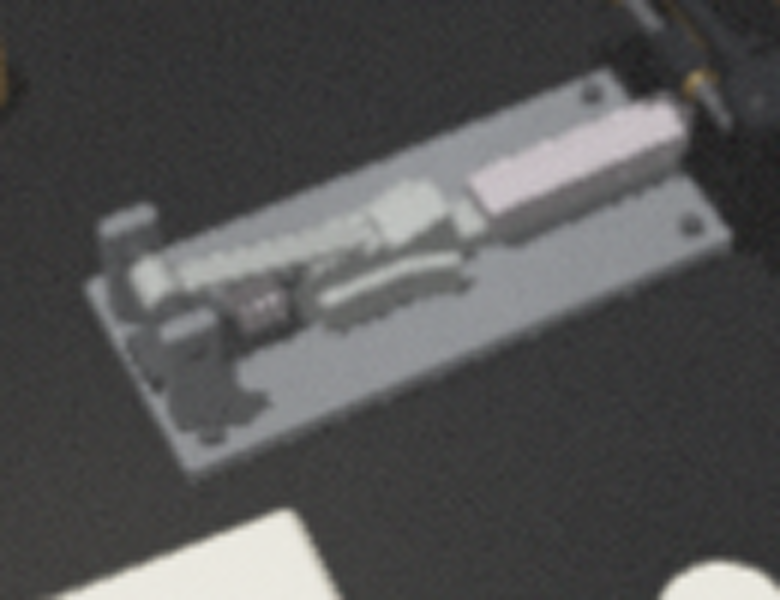

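View pics/p1t.png

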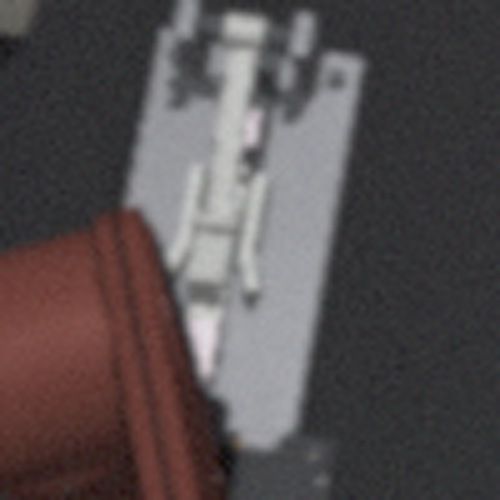

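move_arm(deltas=[{"rx": 0,"ry": 0,"rz": 0,"x": 0,"y": 0,"z": 0.0007,"gripper": 0},{"rx": 0,"ry": 0,"rz": 0,"x": 0,"y": 0,"z": 0.0007,"gripper": 0}])

```text
t: 8.18
tcp_pos: [0.469, 0.2001, 0.027]
ee_rot: [[-0.981, 0.196, 0.0], [0.196, 0.981, 0.0], [-0.0, 0.0, -1.0]]
ft_force: [-0.6, -0.6, -0.1]
finger_gap: 0.0235
```

```bash
python3 chk.py
```

```text
t 8.18 lane x,y mm -142.27 0.15 z 26.96 yaw err 0.0002 F lane,side,z -0.48 -0.73 -0.07 gap 0.0235 tq [-0.02  0.16 -0.01]
```

move_arm(deltas=[{"rx": 0,"ry": 0,"rz": 0,"x": -0.006,"y": 0,"z": 0,"gripper": 0},{"rx": 0,"ry": 0,"rz": 0,"x": -0.012,"y": 0,"z": 0,"gripper": 0},{"rx": 0,"ry": 0,"rz": 0,"x": -0.018,"y": 0,"z": 0,"gripper": 0},{"rx": 0,"ry": 0,"rz": 0,"x": -0.024,"y": 0,"z": 0,"gripper": 0},{"rx": 0,"ry": 0,"rz": 0,"x": -0.027,"y": 0,"z": 0,"gripper": 0},{"rx": 0,"ry": 0,"rz": 0,"x": -0.027,"y": 0,"z": 0,"gripper": 0}])

```text
t: 8.93
tcp_pos: [0.4962, 0.1947, 0.027]
ee_rot: [[-0.98, 0.197, 0.001], [0.197, 0.98, 0.0], [-0.001, 0.0, -1.0]]
ft_force: [0.2, 0.1, 3.6]
finger_gap: 0.0237
```

```bash
python3 chk.py; python3 ov.py p2
```

```text
t 8.93 lane x,y mm -114.6 0.16 z 26.97 yaw err 0.0 F lane,side,z 0.19 0.13 3.59 gap 0.0237 tq [0.04 0.14 0.02]
```

View pics/p2t.png

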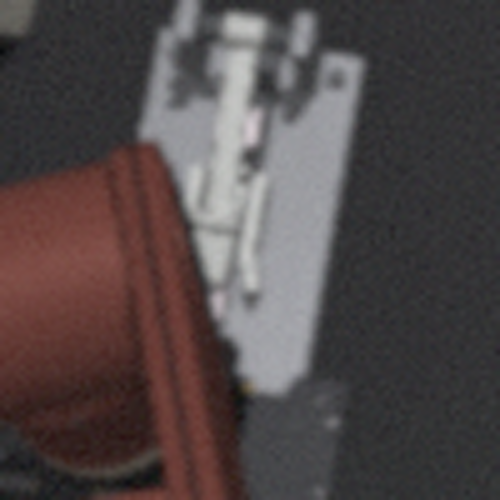

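View pics/p2s.png

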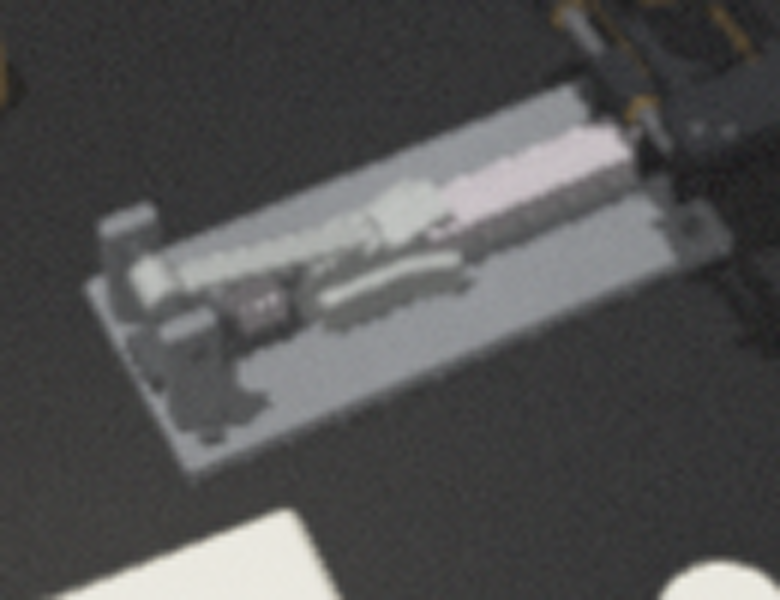

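move_arm(deltas=[{"rx": 0,"ry": 0,"rz": 0,"x": -0.004,"y": 0,"z": 0,"gripper": 0},{"rx": 0,"ry": 0,"rz": 0,"x": -0.008,"y": 0,"z": 0,"gripper": 0},{"rx": 0,"ry": 0,"rz": 0,"x": -0.012,"y": 0,"z": 0,"gripper": 0}])

```text
t: 9.4
tcp_pos: [0.5043, 0.1931, 0.0269]
ee_rot: [[-0.98, 0.197, -0.007], [0.197, 0.98, 0.001], [0.007, -0.001, -1.0]]
ft_force: [-19.6, 3.5, 20.9]
finger_gap: 0.0238
```

```bash
python3 chk.py
```

```text
t 9.4 lane x,y mm -106.35 0.17 z 26.89 yaw err 0.0001 F lane,side,z -19.93 -0.46 20.91 gap 0.0238 tq [ 0.79  3.24 -0.01]
```

move_arm(deltas=[{"rx": 0,"ry": 0,"rz": 0,"x": 0,"y": 0,"z": 0,"gripper": 0}])

```text
t: 9.52
tcp_pos: [0.5044, 0.1931, 0.0269]
ee_rot: [[-0.98, 0.196, -0.006], [0.196, 0.981, 0.0], [0.006, -0.001, -1.0]]
ft_force: [-13.2, 1.8, 15.7]
finger_gap: 0.0237
```

```bash
python3 chk.py
```

```text
t 9.53 lane x,y mm -106.19 0.2 z 26.91 yaw err 0.0003 F lane,side,z -13.32 -0.84 15.71 gap 0.0237 tq [ 0.42  2.15 -0.03]
```

move_arm(deltas=[{"rx": 0,"ry": -0.005,"rz": 0,"x": 0,"y": 0,"z": -0.0006,"gripper": 0},{"rx": 0,"ry": -0.005,"rz": 0,"x": -0.001,"y": 0,"z": -0.0006,"gripper": 0}])

```text
t: 9.78
tcp_pos: [0.5046, 0.193, 0.0269]
ee_rot: [[-0.981, 0.196, -0.002], [0.196, 0.981, -0.0], [0.002, -0.001, -1.0]]
ft_force: [-14.9, 3.8, 14.4]
finger_gap: 0.0236
```

```bash
python3 chk.py
```

```text
t 9.78 lane x,y mm -106.05 0.18 z 26.92 yaw err 0.0003 F lane,side,z -15.31 0.77 14.38 gap 0.0236 tq [ 0.7   2.5  -0.03]
```

move_arm(deltas=[{"rx": 0,"ry": 0,"rz": 0,"x": 0,"y": 0,"z": -0.0008,"gripper": 0},{"rx": 0,"ry": 0,"rz": 0,"x": 0,"y": 0,"z": -0.0008,"gripper": 0}])

```text
t: 10.02
tcp_pos: [0.5047, 0.1929, 0.027]
ee_rot: [[-0.981, 0.196, -0.002], [0.196, 0.981, -0.001], [0.002, -0.001, -1.0]]
ft_force: [-10.2, 3.6, 6.9]
finger_gap: 0.0237
```

```bash
python3 chk.py; python3 ov.py p3
```

```text
t 10.03 lane x,y mm -105.91 0.03 z 26.96 yaw err 0.0004 F lane,side,z -10.73 1.53 6.94 gap 0.0237 tq [0.67 1.63 0.05]
```

View pics/p3s.png

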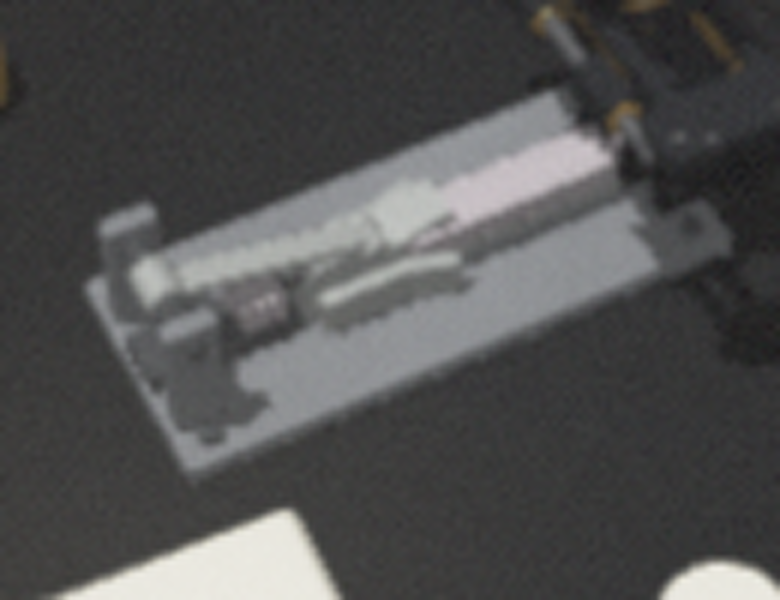

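View pics/p3t.png

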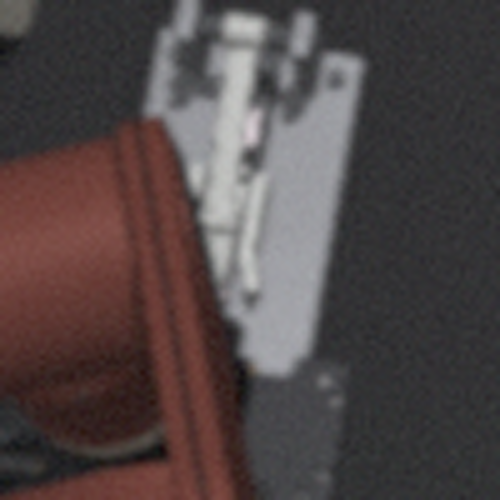

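move_arm(deltas=[{"rx": 0,"ry": 0,"rz": 0,"x": -0.0015,"y": 0,"z": -0.0005,"gripper": 0},{"rx": 0,"ry": 0,"rz": 0,"x": -0.003,"y": 0,"z": -0.0005,"gripper": 0},{"rx": 0,"ry": 0,"rz": 0,"x": -0.003,"y": 0,"z": -0.0005,"gripper": 0}])

```text
t: 10.5
tcp_pos: [0.506, 0.1923, 0.027]
ee_rot: [[-0.981, 0.196, -0.005], [0.196, 0.981, -0.001], [0.005, -0.002, -1.0]]
ft_force: [-14.2, 3.1, 7.9]
finger_gap: 0.0237
```

```bash
python3 chk.py
```

```text
t 10.5 lane x,y mm -104.52 -0.24 z 26.96 yaw err 0.0006 F lane,side,z -14.56 0.2 7.9 gap 0.0237 tq [0.68 2.29 0.06]
```

move_arm(deltas=[{"rx": 0,"ry": -0.003,"rz": 0,"x": -0.0015,"y": 0,"z": -0.0003,"gripper": 0},{"rx": 0,"ry": -0.003,"rz": 0,"x": -0.003,"y": 0,"z": -0.0003,"gripper": 0},{"rx": 0,"ry": -0.003,"rz": 0,"x": -0.004,"y": 0,"z": -0.0003,"gripper": 0},{"rx": 0,"ry": -0.003,"rz": 0,"x": -0.004,"y": 0,"z": -0.0003,"gripper": 0}])

```text
t: 11.0
tcp_pos: [0.5092, 0.1915, 0.027]
ee_rot: [[-0.981, 0.196, -0.004], [0.196, 0.981, -0.002], [0.004, -0.002, -1.0]]
ft_force: [-16.1, 3.6, 8.9]
finger_gap: 0.0238
```

```bash
python3 chk.py
```

```text
t 11.0 lane x,y mm -101.23 -0.44 z 26.98 yaw err 0.0006 F lane,side,z -16.47 0.33 8.92 gap 0.0238 tq [0.71 2.64 0.05]
```

move_arm(deltas=[{"rx": 0,"ry": -0.001,"rz": 0,"x": -0.0015,"y": 0,"z": -0.0004,"gripper": 0},{"rx": 0,"ry": -0.002,"rz": 0,"x": -0.003,"y": 0,"z": -0.0004,"gripper": 0},{"rx": 0,"ry": -0.002,"rz": 0,"x": -0.0045,"y": 0,"z": -0.0004,"gripper": 0},{"rx": 0,"ry": -0.002,"rz": 0,"x": -0.006,"y": 0,"z": -0.0004,"gripper": 0}])

```text
t: 11.5
tcp_pos: [0.5139, 0.1903, 0.027]
ee_rot: [[-0.981, 0.196, -0.005], [0.196, 0.981, -0.002], [0.004, -0.003, -1.0]]
ft_force: [-19.1, 4.2, 9.3]
finger_gap: 0.0232
```

```bash
python3 chk.py; python3 ov.py p4
```

```text
t 11.5 lane x,y mm -96.36 -0.62 z 26.98 yaw err 0.0005 F lane,side,z -19.59 0.35 9.29 gap 0.0232 tq [0.8  3.28 0.04]
```

View pics/p4s.png

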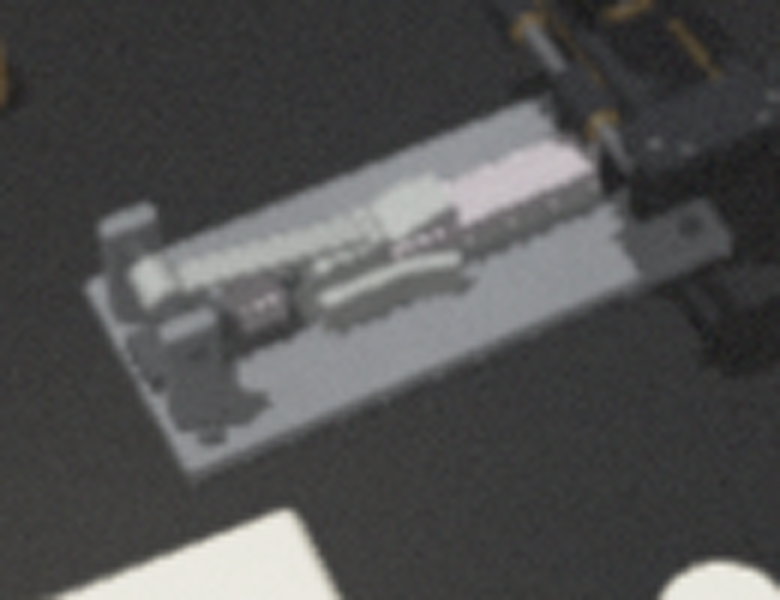

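move_arm(deltas=[{"rx": 0,"ry": 0,"rz": 0,"x": -0.0015,"y": 0,"z": -0.0003,"gripper": 0},{"rx": 0,"ry": 0,"rz": 0,"x": -0.003,"y": 0,"z": -0.0003,"gripper": 0},{"rx": 0,"ry": 0,"rz": 0,"x": -0.0045,"y": 0,"z": -0.0003,"gripper": 0}])

```text
t: 11.98
tcp_pos: [0.5162, 0.1898, 0.0269]
ee_rot: [[-0.981, 0.196, -0.009], [0.196, 0.981, -0.002], [0.009, -0.004, -1.0]]
ft_force: [-26.4, 6.0, 16.6]
finger_gap: 0.0236
```

```bash
python3 chk.py
```

```text
t 11.97 lane x,y mm -94.02 -0.75 z 26.94 yaw err 0.0005 F lane,side,z -27.08 0.68 16.64 gap 0.0236 tq [1.05 4.62 0.01]
```

move_arm(deltas=[{"rx": 0,"ry": -0.006,"rz": 0,"x": 0,"y": 0,"z": -0.0015,"gripper": 0},{"rx": 0,"ry": -0.006,"rz": 0,"x": 0,"y": 0,"z": -0.0015,"gripper": 0}])

```text
t: 12.22
tcp_pos: [0.5167, 0.1893, 0.0271]
ee_rot: [[-0.981, 0.196, -0.001], [0.196, 0.981, -0.004], [0.001, -0.004, -1.0]]
ft_force: [-17.5, 5.4, 1.6]
finger_gap: 0.0235
```

```bash
python3 chk.py; grep -c . chk.py; python3 ov.py p5
```

```text
t 12.22 lane x,y mm -93.45 -1.11 z 27.08 yaw err 0.0009 F lane,side,z -18.27 1.87 1.59 gap 0.0235 tq [0.93 2.96 0.1 ]
7
```

View pics/p5s.png

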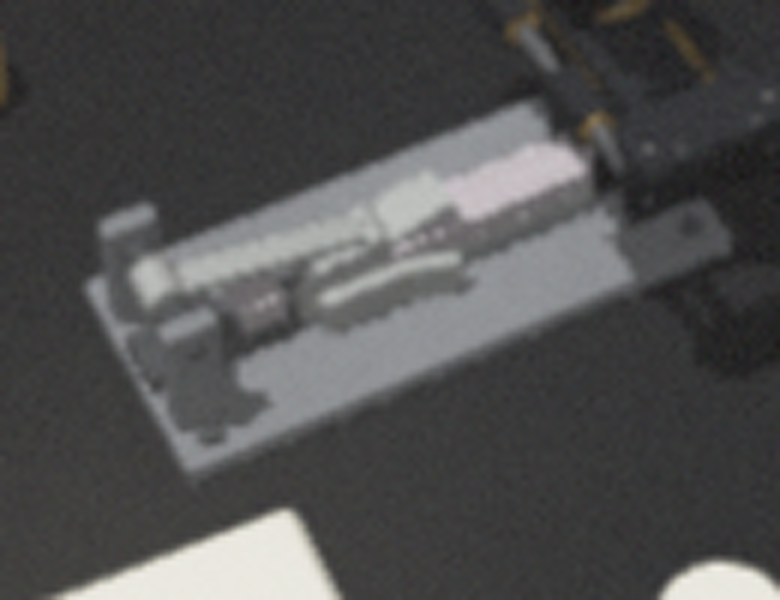

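move_arm(deltas=[{"rx": -0.002,"ry": -0.001,"rz": 0,"x": -0.0015,"y": 0.0008,"z": -0.0002,"gripper": 0},{"rx": -0.003,"ry": -0.002,"rz": 0,"x": -0.003,"y": 0.0008,"z": -0.0002,"gripper": 0},{"rx": -0.003,"ry": -0.003,"rz": 0,"x": -0.004,"y": 0.0008,"z": -0.0002,"gripper": 0}])

```text
t: 12.7
tcp_pos: [0.5239, 0.1886, 0.0282]
ee_rot: [[-0.981, 0.196, 0.008], [0.196, 0.981, -0.002], [-0.009, -0.0, -1.0]]
ft_force: [-7.2, 1.8, -3.0]
finger_gap: 0.0237
```

```bash
python3 chk.py
```

```text
t 12.7 lane x,y mm -86.2 -0.32 z 28.16 yaw err 0.0005 F lane,side,z -7.42 0.37 -2.98 gap 0.0237 tq [ 0.39  1.59 -0.01]
```

move_arm(deltas=[{"rx": 0,"ry": 0.008,"rz": 0,"x": 0,"y": 0,"z": 0.0012,"gripper": 0},{"rx": 0,"ry": 0.008,"rz": 0,"x": 0,"y": 0,"z": 0.0012,"gripper": 0}])

```text
t: 12.95
tcp_pos: [0.5246, 0.1887, 0.0274]
ee_rot: [[-0.981, 0.196, 0.001], [0.196, 0.981, -0.0], [-0.001, 0.0, -1.0]]
ft_force: [-7.8, 1.9, -1.1]
finger_gap: 0.0235
```

```bash
python3 chk.py;  python3 ov.py p6
```

```text
t 12.95 lane x,y mm -85.56 -0.18 z 27.42 yaw err 0.0004 F lane,side,z -8.07 0.32 -1.06 gap 0.0235 tq [ 0.31  1.56 -0.03]
```

View pics/p6s.png

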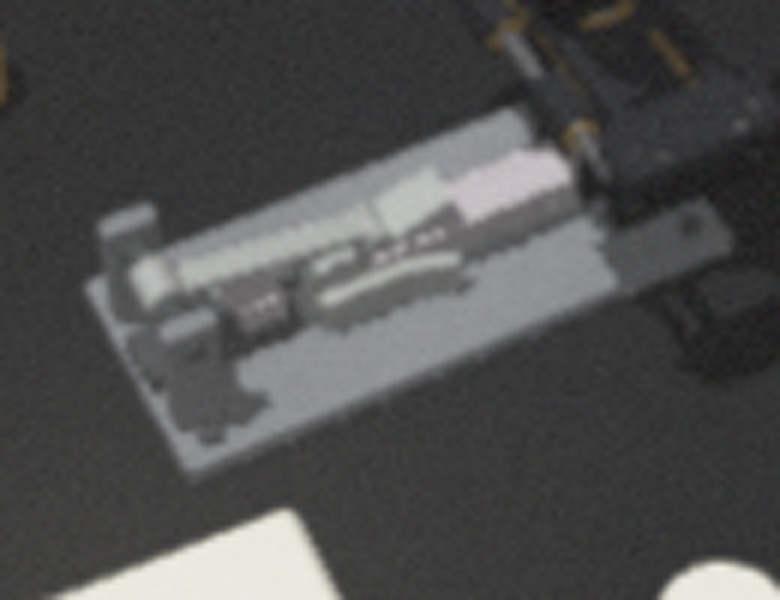

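View pics/p6t.png

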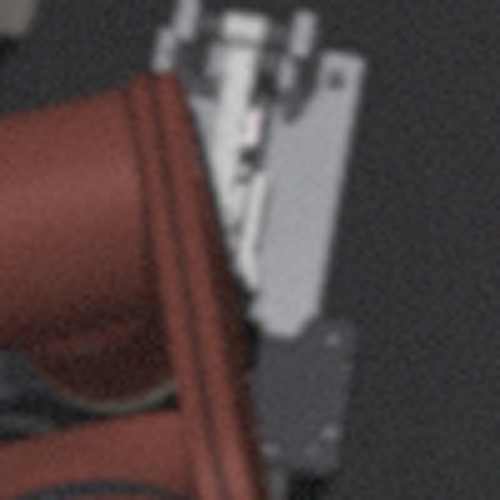

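```bash
python3 - <<'E'
from h import *
s,t=pickle.load(open("p1.pkl","rb"))
f=np.array([.6085,.172,0]);th=-.198
R=np.array([[np.cos(th),-np.sin(th),0],[np.sin(th),np.cos(th),0],[0,0,1]])
for n,p,(x0,y0,k) in(("s",s,(250,230,6)),("t",t,(205,120,5))):
    im=cv2.resize(p['image'][y0:y0+100,x0:x0+(130 if n=="s" else 100),::-1],None,fx=k,fy=k,interpolation=cv2.INTER_CUBIC)
    for z,col in((.024,(255,255,0)),(.038,(0,255,0)),(.045,(0,128,255))):
        for x in(.045,.06,.075,.09):
            q=np.round((proj(p,np.array([[x,-.012,z],[x,.012,z]])@R.T+f)-[x0,y0]+.5)*k-.5).astype(int)
            cv2.line(im,tuple(map(int,q[0])),tuple(map(int,q[1])),col,1)
    im=im[200:400,150:450] if n=="s" else im[50:300,150:330]
    cv2.imwrite(f"pics/pad{n}.png",cv2.resize(im,None,fx=2.4,fy=2.4,interpolation=cv2.INTER_CUBIC))
ps=tri([s,t],[[(265+.5)/6-.5+250,(305+.5)/6-.5+230],[(250+.5)/5-.5+205,(128+.5)/5-.5+120]])
print(R.T@(ps-f))
E
```

```text
[ 0.07299407 -0.00189996  0.02326364]
```

View pics/pads.png

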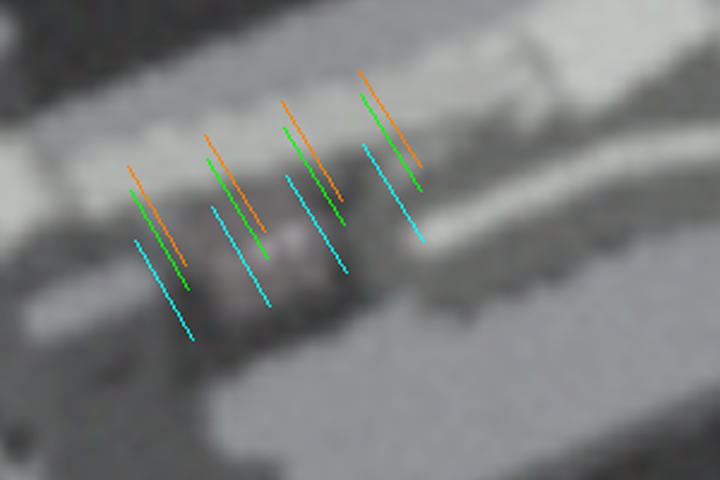

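View pics/padt.png

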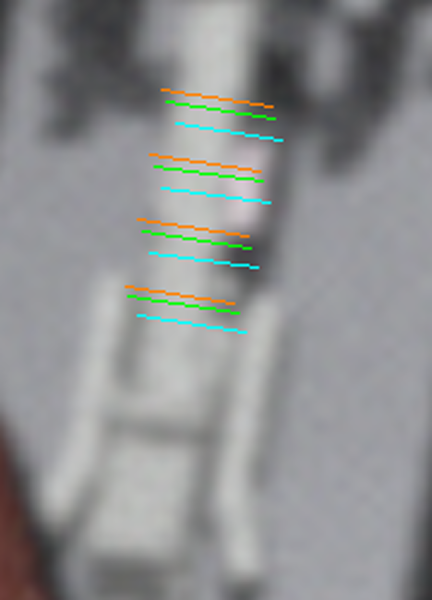

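move_arm(deltas=[{"rx": 0,"ry": 0,"rz": 0,"x": -0.003,"y": 0,"z": 0.0002,"gripper": 0},{"rx": 0,"ry": 0,"rz": 0,"x": -0.006,"y": 0,"z": 0.0002,"gripper": 0},{"rx": 0,"ry": 0,"rz": 0,"x": -0.009,"y": 0,"z": 0.0002,"gripper": 0},{"rx": 0,"ry": 0,"rz": 0,"x": -0.012,"y": 0,"z": 0.0002,"gripper": 0},{"rx": 0,"ry": 0,"rz": 0,"x": -0.015,"y": 0,"z": 0.0002,"gripper": 0},{"rx": 0,"ry": 0,"rz": 0,"x": -0.016,"y": 0,"z": 0.0002,"gripper": 0}])

```text
t: 13.8
tcp_pos: [0.5403, 0.1855, 0.0272]
ee_rot: [[-0.981, 0.196, 0.002], [0.196, 0.981, -0.0], [-0.002, 0.0, -1.0]]
ft_force: [-7.9, 2.2, -2.3]
finger_gap: 0.0239
```

```bash
python3 chk.py
```

```text
t 13.8 lane x,y mm -69.51 -0.14 z 27.23 yaw err 0.0004 F lane,side,z -8.18 0.6 -2.32 gap 0.0239 tq [0.34 1.43 0.03]
```

move_arm(deltas=[{"rx": 0,"ry": 0,"rz": 0,"x": -0.001,"y": 0,"z": 0.0001,"gripper": 0},{"rx": 0,"ry": 0,"rz": 0,"x": -0.002,"y": 0,"z": 0.0001,"gripper": 0},{"rx": 0,"ry": 0,"rz": 0,"x": -0.003,"y": 0,"z": 0.0001,"gripper": 0},{"rx": 0,"ry": 0,"rz": 0,"x": -0.004,"y": 0,"z": 0.0001,"gripper": 0}])

```text
t: 14.3
tcp_pos: [0.5441, 0.1848, 0.0271]
ee_rot: [[-0.981, 0.196, 0.001], [0.196, 0.981, -0.0], [-0.001, 0.0, -1.0]]
ft_force: [-7.8, 1.7, -2.7]
finger_gap: 0.0237
```

```bash
python3 chk.py
```

```text
t 14.3 lane x,y mm -65.65 -0.15 z 27.12 yaw err 0.0005 F lane,side,z -8.02 0.14 -2.7 gap 0.0237 tq [ 0.32  1.4  -0.02]
```

move_arm(deltas=[{"rx": 0,"ry": 0,"rz": 0,"x": -0.0007,"y": 0,"z": 0,"gripper": 0},{"rx": 0,"ry": 0,"rz": 0,"x": -0.0014,"y": 0,"z": 0,"gripper": 0}])

```text
t: 14.55
tcp_pos: [0.5455, 0.1845, 0.0272]
ee_rot: [[-0.981, 0.196, 0.002], [0.196, 0.981, -0.0], [-0.002, 0.0, -1.0]]
ft_force: [-8.5, 2.1, -2.2]
finger_gap: 0.0238
```

move_arm(deltas=[{"rx": 0,"ry": 0,"rz": 0,"x": -0.0007,"y": 0,"z": 0,"gripper": 0},{"rx": 0,"ry": 0,"rz": 0,"x": -0.0014,"y": 0,"z": 0,"gripper": 0}])

```text
t: 14.8
tcp_pos: [0.5469, 0.1842, 0.0271]
ee_rot: [[-0.981, 0.196, 0.002], [0.196, 0.981, -0.0], [-0.002, 0.0, -1.0]]
ft_force: [-7.6, 2.0, -3.7]
finger_gap: 0.0239
```

```bash
python3 chk.py
```

```text
t 14.8 lane x,y mm -62.83 -0.14 z 27.15 yaw err 0.0005 F lane,side,z -7.8 0.46 -3.66 gap 0.0239 tq [0.3  1.43 0.01]
```

move_arm(deltas=[{"rx": 0,"ry": 0,"rz": 0,"x": -0.0005,"y": 0,"z": 0,"gripper": 0},{"rx": 0,"ry": 0,"rz": 0,"x": -0.001,"y": 0,"z": 0,"gripper": 0}])

```text
t: 15.05
tcp_pos: [0.5475, 0.1841, 0.027]
ee_rot: [[-0.981, 0.196, 0.001], [0.196, 0.981, 0.0], [-0.001, 0.0, -1.0]]
ft_force: [-9.3, 1.9, -1.4]
finger_gap: 0.0237
```

move_arm(deltas=[{"rx": 0,"ry": 0,"rz": 0,"x": -0.0005,"y": 0,"z": 0,"gripper": 0},{"rx": 0,"ry": 0,"rz": 0,"x": -0.001,"y": 0,"z": 0,"gripper": 0}])

```text
t: 15.3
tcp_pos: [0.5475, 0.1841, 0.027]
ee_rot: [[-0.981, 0.196, -0.001], [0.196, 0.981, 0.0], [0.001, -0.0, -1.0]]
ft_force: [-13.5, 2.2, 1.7]
finger_gap: 0.0238
```

```bash
python3 chk.py
```

```text
t 15.3 lane x,y mm -62.14 -0.15 z 27.0 yaw err 0.0004 F lane,side,z -13.68 -0.48 1.69 gap 0.0238 tq [0.5  2.24 0.02]
```

move_arm(deltas=[{"rx": 0,"ry": -0.002,"rz": 0,"x": 0,"y": 0,"z": -0.0003,"gripper": 0},{"rx": 0,"ry": -0.002,"rz": 0,"x": 0,"y": 0,"z": -0.0003,"gripper": 0}])

```text
t: 15.55
tcp_pos: [0.5476, 0.184, 0.027]
ee_rot: [[-0.981, 0.196, 0.001], [0.196, 0.981, -0.0], [-0.001, -0.0, -1.0]]
ft_force: [-10.9, 2.0, -1.2]
finger_gap: 0.024
```

```bash
python3 chk.py; python3 ov.py p7
```

```text
t 15.55 lane x,y mm -62.03 -0.16 z 27.04 yaw err 0.0005 F lane,side,z -11.13 -0.17 -1.19 gap 0.024 tq [ 0.48  1.86 -0.02]
```

View pics/p7s.png

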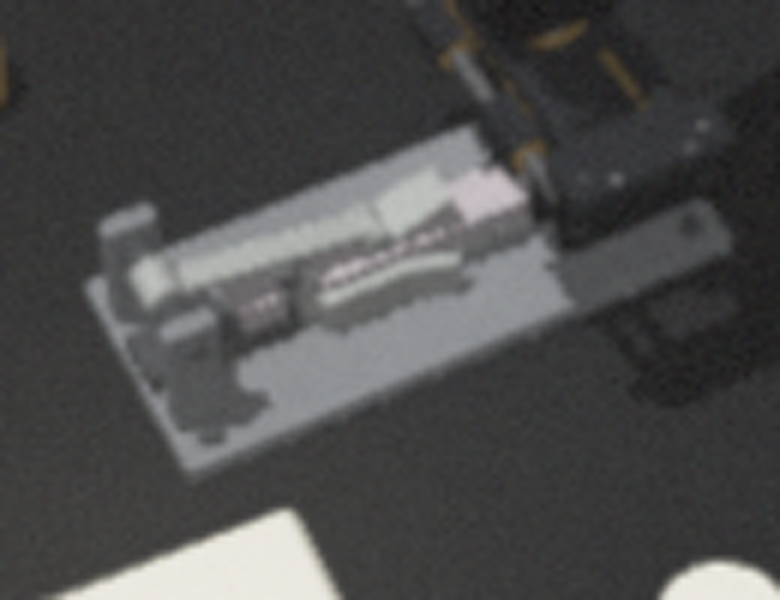

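View pics/p7t.png

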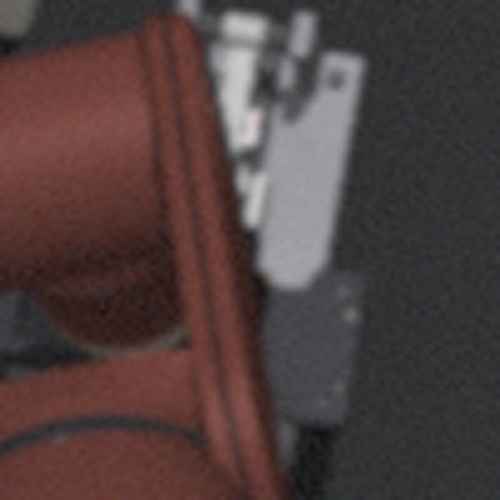

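move_arm(deltas=[{"rx": 0,"ry": 0,"rz": 0,"x": -0.0006,"y": 0,"z": 0,"gripper": 0},{"rx": 0,"ry": 0,"rz": 0,"x": -0.0006,"y": 0,"z": 0,"gripper": 0}])

```text
t: 15.9
tcp_pos: [0.548, 0.184, 0.027]
ee_rot: [[-0.981, 0.196, 0.001], [0.196, 0.981, -0.0], [-0.001, -0.0, -1.0]]
ft_force: [-11.4, 3.0, -1.0]
finger_gap: 0.0236
```

```bash
python3 chk.py
```

```text
t 15.9 lane x,y mm -61.68 -0.17 z 27.03 yaw err 0.0005 F lane,side,z -11.81 0.68 -1.04 gap 0.0236 tq [ 0.45  2.   -0.04]
```

move_arm(deltas=[{"rx": 0,"ry": 0,"rz": 0,"x": -0.0005,"y": 0,"z": -0.0001,"gripper": 0},{"rx": 0,"ry": 0,"rz": 0,"x": -0.0005,"y": 0,"z": -0.0001,"gripper": 0},{"rx": 0,"ry": 0,"rz": 0,"x": -0.001,"y": 0,"z": -0.0001,"gripper": 0},{"rx": 0,"ry": 0,"rz": 0,"x": -0.001,"y": 0,"z": -0.0001,"gripper": 0}])

```text
t: 16.4
tcp_pos: [0.5488, 0.1838, 0.027]
ee_rot: [[-0.981, 0.196, 0.0], [0.196, 0.981, -0.0], [-0.0, -0.0, -1.0]]
ft_force: [-11.4, 2.6, -1.1]
finger_gap: 0.0232
```

```bash
python3 chk.py
```

```text
t 16.4 lane x,y mm -60.84 -0.18 z 27.04 yaw err 0.0006 F lane,side,z -11.64 0.32 -1.11 gap 0.0232 tq [ 0.5   2.04 -0.03]
```

move_arm(deltas=[{"rx": 0,"ry": 0,"rz": 0,"x": 0.0008,"y": 0,"z": 0,"gripper": 0},{"rx": 0,"ry": 0,"rz": 0,"x": 0.0015,"y": 0,"z": 0,"gripper": 0},{"rx": 0,"ry": 0,"rz": 0,"x": 0.0015,"y": 0,"z": 0,"gripper": 0}])

```text
t: 16.77
tcp_pos: [0.5488, 0.1838, 0.0274]
ee_rot: [[-0.981, 0.196, 0.003], [0.196, 0.981, -0.001], [-0.003, 0.0, -1.0]]
ft_force: [-7.4, 1.4, -3.8]
finger_gap: 0.0236
```

```bash
python3 chk.py
```

```text
t 16.77 lane x,y mm -60.84 -0.16 z 27.36 yaw err 0.0005 F lane,side,z -7.51 -0.08 -3.77 gap 0.0236 tq [0.36 1.33 0.01]
```

move_arm(deltas=[{"rx": 0,"ry": 0.002,"rz": 0,"x": 0.001,"y": 0,"z": 0.0004,"gripper": 0},{"rx": 0,"ry": 0.002,"rz": 0,"x": 0.001,"y": 0,"z": 0.0004,"gripper": 0}])

```text
t: 17.02
tcp_pos: [0.5488, 0.1839, 0.0274]
ee_rot: [[-0.981, 0.196, 0.003], [0.196, 0.981, -0.0], [-0.003, 0.001, -1.0]]
ft_force: [-6.4, 1.3, -4.8]
finger_gap: 0.024
```

```bash
python3 chk.py
```

```text
t 17.02 lane x,y mm -60.87 -0.1 z 27.43 yaw err 0.0003 F lane,side,z -6.53 -0.02 -4.83 gap 0.024 tq [0.26 1.19 0.01]
```

move_arm(deltas=[{"rx": 0,"ry": 0.002,"rz": 0,"x": 0.0005,"y": 0,"z": 0.0006,"gripper": 0},{"rx": 0,"ry": 0.002,"rz": 0,"x": 0.0005,"y": 0,"z": 0.0006,"gripper": 0}])

```text
t: 17.27
tcp_pos: [0.5488, 0.1839, 0.0272]
ee_rot: [[-0.981, 0.196, 0.002], [0.196, 0.981, 0.0], [-0.002, 0.001, -1.0]]
ft_force: [-5.8, 1.6, -2.9]
finger_gap: 0.0236
```

```bash
python3 chk.py
```

```text
t 17.27 lane x,y mm -60.88 -0.06 z 27.19 yaw err 0.0003 F lane,side,z -5.99 0.43 -2.93 gap 0.0236 tq [ 0.09  1.12 -0.05]
```

Good. Release.

move_arm(deltas=[{"rx": 0,"ry": 0,"rz": 0,"x": 0,"y": 0,"z": 0,"gripper": 35},{"rx": 0,"ry": 0,"rz": 0,"x": 0,"y": 0,"z": 0,"gripper": 45},{"rx": 0,"ry": 0,"rz": 0,"x": 0,"y": 0,"z": 0,"gripper": 55},{"rx": 0,"ry": 0,"rz": 0,"x": 0,"y": 0,"z": 0,"gripper": 55}])

```text
t: 17.77
tcp_pos: [0.5528, 0.1842, 0.0301]
ee_rot: [[-0.98, 0.196, 0.01], [0.197, 0.98, 0.001], [-0.01, 0.003, -1.0]]
ft_force: [1.0, 0.5, -0.6]
finger_gap: 0.0458
```

```bash
python3 chk.py; python3 ov.py p8
```

```text
t 17.77 lane x,y mm -57.02 1.0 z 30.05 yaw err 0.0002 F lane,side,z 0.87 0.66 -0.62 gap 0.0458 tq [0.03 0.   0.01]
```

View pics/p8s.png

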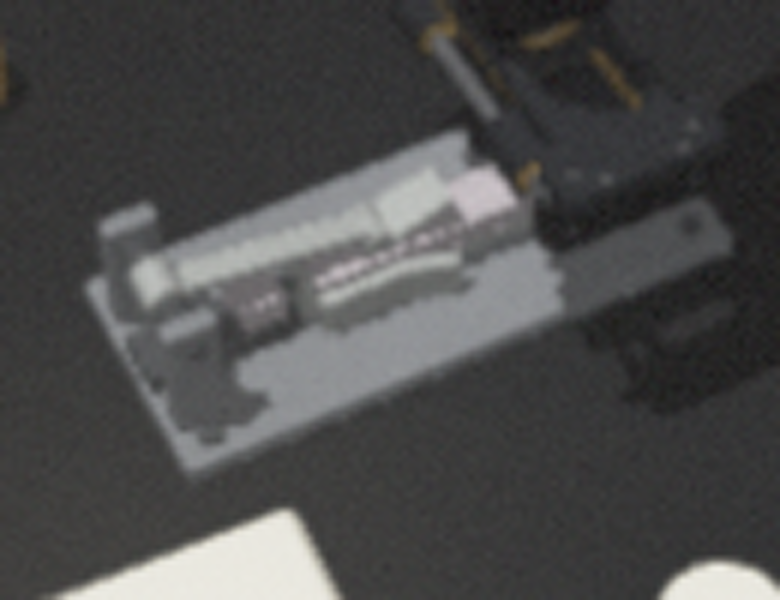

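move_arm(deltas=[{"rx": 0,"ry": 0,"rz": 0,"x": 0,"y": 0,"z": -0.02,"gripper": 55},{"rx": 0,"ry": 0,"rz": 0,"x": 0,"y": 0,"z": -0.06,"gripper": 55},{"rx": 0,"ry": 0,"rz": 0,"x": 0.02,"y": 0,"z": -0.12,"gripper": 55},{"rx": 0,"ry": 0,"rz": 0,"x": 0.08,"y": 0,"z": -0.15,"gripper": 55},{"rx": 0,"ry": 0,"rz": 0,"x": 0.14,"y": 0,"z": -0.15,"gripper": 55},{"rx": 0,"ry": 0,"rz": 0,"x": 0.14,"y": 0,"z": -0.15,"gripper": 55}])

```text
t: 18.62
tcp_pos: [0.4103, 0.2122, 0.1795]
ee_rot: [[-0.981, 0.194, 0.01], [0.194, 0.981, 0.002], [-0.009, 0.004, -1.0]]
ft_force: [0.3, -0.8, -0.4]
finger_gap: 0.0478
```

```bash
python3 chk.py; python3 ov.py p9; python3 - <<'E'
from h import *
s,t=pickle.load(open("p9.pkl","rb"))
f=np.array([.6085,.172,0]);th=-.198
R=np.array([[np.cos(th),-np.sin(th),0],[np.sin(th),np.cos(th),0],[0,0,1]])
for n,p,(x0,y0,k) in(("s",s,(250,230,6)),("t",t,(205,120,5))):
    im=cv2.resize(p['image'][y0:y0+100,x0:x0+(130 if n=="s" else 100),::-1],None,fx=k,fy=k,interpolation=cv2.INTER_CUBIC)
    e=.049
    q=np.round((proj(p,np.array([[e-.13,-.012,.038],[e-.13,.012,.038],[e,.012,.038],[e,-.012,.038]])@R.T+f)-[x0,y0]+.5)*k-.5).astype(np.int32)
    cv2.polylines(im,[q],True,(0,255,0),1)
    cv2.imwrite(f"pics/p9{n}.png",im)
E
```

```text
t 18.62 lane x,y mm -202.26 0.39 z 179.47 yaw err 0.0028 F lane,side,z 0.46 -0.68 -0.4 gap 0.0478 tq [ 0.03 -0.05  0.02]
```

View pics/p9s.png

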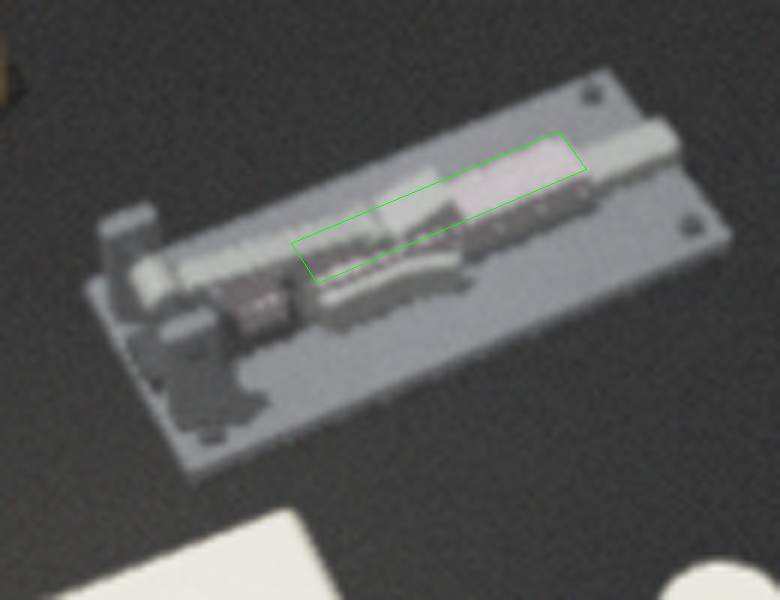

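View pics/p9t.png

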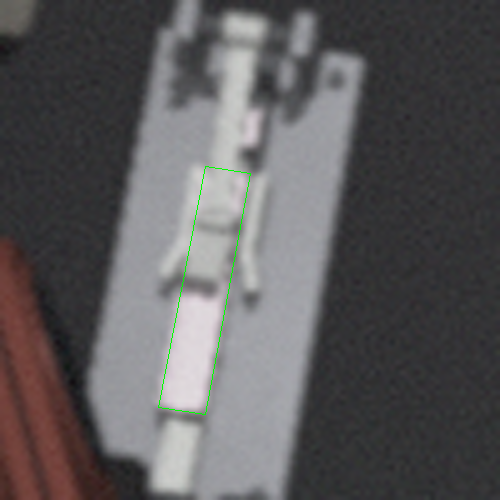

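```bash
python3 - <<'E'
from h import *
a=pickle.load(open("p1.pkl","rb"));b=pickle.load(open("p9.pkl","rb"))
o=[]
for i,(x0,y0,w,h) in((0,(280,265,40,25)),(1,(240,135,40,25))):
    o.append(np.hstack([cv2.resize(np.clip(p[i]['image'][y0:y0+h,x0:x0+w,::-1].astype(float)*1.3,0,255).astype(np.uint8),None,fx=9.8,fy=9.8,interpolation=cv2.INTER_CUBIC) for p in(a,b)]))
cv2.imwrite("pics/cmp.png",np.vstack(o))
s,t=b
f=np.array([.6085,.172,0]);th=-.198
R=np.array([[np.cos(th),-np.sin(th),0],[np.sin(th),np.cos(th),0],[0,0,1]])
for x in(.045,.05,.055,.06,.065,.07):
    q=np.array([[x,-.010,.03]])@R.T+f
    print(x,((proj(s,q)-[280,265])*9.8).round(),((proj(t,q)-[240,135])*9.8+[0,245]).round())
E
```

```text
0.045 [[196.  68.]] [[137. 455.]]
0.05 [[179.  76.]] [[141. 437.]]
0.055 [[162.  83.]] [[144. 419.]]
0.06 [[144.  90.]] [[147. 402.]]
0.065 [[127.  97.]] [[151. 384.]]
0.07 [[110. 104.]] [[154. 367.]]
```

View pics/cmp.png

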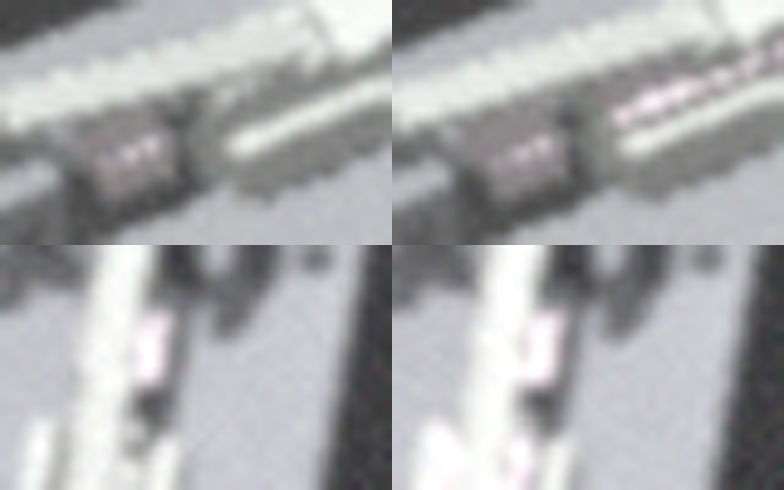

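```bash
python3 - <<'E'
from rig import arm
from h import *
f=np.array([.6085,.172,0]);th=-.198
R=np.array([[np.cos(th),-np.sin(th),0],[np.sin(th),np.cos(th),0],[0,0,1]])
o=[]
for n,(x0,y0) in(("scene",(270,255)),("top",(225,120))):
    p=arm.snapshot(n); im=p["image"][:,:,::-1].copy()
    c=cv2.resize(im[y0:y0+45,x0:x0+60],None,fx=6.5,fy=6.5,interpolation=cv2.INTER_CUBIC)
    for nm,col in(("gauge",(0,0,255)),("bar",(0,255,0))):
        for r in arm.trace(nm,p)[:2]:
            m=r["region"]; uv=np.argwhere(m)[:,::-1]
            X=(onz(p,uv,.03)-f)@R
            print(n,nm,round(r["conf"],2),r["point"],m.sum(),"lane x range",np.percentile(X[:,0],[2,50,98]).round(4),"y",np.percentile(X[:,1],[2,98]).round(4))
            if abs(r["point"][0]-x0-30)<40:
                mm=cv2.resize(m[y0:y0+45,x0:x0+60].astype(np.uint8),None,fx=6.5,fy=6.5,interpolation=cv2.INTER_NEAREST)
                cs,_=cv2.findContours(mm,0,2); cv2.drawContours(c,cs,-1,col,1)
    for nm in("gauge","nose","bar_centre"):
        print(n,nm,[(round(d["conf"],2),d["point"]) for d in arm.mark_of(nm,p)][:2])
    o.append(c)
cv2.imwrite("pics/tr.png",np.hstack(o))
E
```

```text
scene gauge 0.29 [242.9, 237.2] 286 lane x range [0.1151 0.1343 0.1568] y [-0.2227 -0.1491]
scene bar 0.83 [327.9, 265.8] 372 lane x range [-0.0831 -0.034   0.0415] y [-0.0142  0.0154]
scene bar 0.81 [343.6, 198.2] 254 lane x range [-0.233  -0.1892 -0.145 ] y [-0.239  -0.1382]
scene gauge [(0.77, [285.9, 285.7]), (0.29, [423.6, 317.1])]
scene nose [(0.72, [322.9, 266.0])]
scene bar_centre [(0.79, [321.4, 267.7]), (0.76, [262.5, 139.3])]
top gauge 0.29 [245.4, 186.3] 347 lane x range [-0.081  -0.039   0.0457] y [-0.0113  0.0149]
top bar 0.86 [440.7, 330.3] 530 lane x range [-0.3383 -0.3158 -0.2928] y [-0.5835 -0.4633]
top bar 0.85 [478.0, 246.2] 601 lane x range [-0.1313 -0.1013 -0.0722] y [-0.6699 -0.5496]
top gauge [(0.73, [243.0, 177.1]), (0.44, [254.4, 138.8])]
top nose [(0.74, [246.7, 162.9])]
top bar_centre [(0.89, [315.3, 260.7]), (0.87, [480.7, 245.8])]
```

View pics/tr.png

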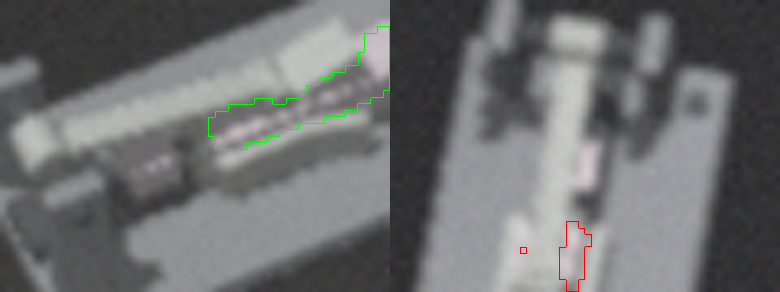

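```bash
python3 - <<'E'
from rig import arm
print(arm.get_state()['dq'].round(4)); print(arm.close_job())
E
```

```text
[ 0.0035 -0.0045  0.0036  0.0002 -0.0004  0.0005]
the job is handed in; nothing more can be done
None
```

I loaded the long plain bar into the fixture and handed the job in at about 19 s of the 72 s allowed. I judged that the bar reached the sprung pad from force readings, because the cameras could not show it.

- **Loading:** I gripped the bar near its back end, set it on the lane and slid it in. The push rose to about 27 N while the arm was lifting, slightly above the expected 10–25 N because the tool was also pressing down. I eased the downward load, and the drag settled at about 8 N once the end was under the nose.
- **Reaching the pad:** With the bar end at about x = 48 mm in the fixture, the resistance rose to between 11 and 12 N. It stayed there over the next 1.3 mm or so, which fits the pad's 3–4 N spring and is short of its 3 mm stop. There was one brief reading of 13.7 N total push, which includes the 8 N drag.
- **Release:** I took off part of the push, opened the fingers and lifted clear. The tool sprang forward about 4 mm as it let go, and the bar did not visibly move.

**Last checks:**
- **Position:** The final pictures show the bar straight on the lane with the arm on top of it, and its end at about x = 49 mm. That agrees with where the gripper left it, at about 0.2 mm off the middle line. I did not measure the nose height.
- **Pad, not confirmed:** The pad's face could not be seen under the arm. The pictures show a dark gap between the bar end and the visible carriage at about x = 63 mm. The network that looks for the gauge gave no usable outline.
- **Bystanders:** I saw no contact with the other things on the bench, but I did not re-measure their positions.

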